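Lock the end clips of a kitchen storage box

ROBOT

A 6-joint arm with a two-finger parallel gripper is mounted at the origin on the work surface. World frame = base frame: x ahead of the robot, y to its left, z up, the work surface at z = 0. Lengths are in m, angles in rad, forces in N, time in s.
With the tool pointing down it reaches from about 0.3 to 0.85 m from the base axis. Payload 4.2 kg.
Tool frame: the origin (TCP) lies on the centre line of the jaws, within the pads' length; the fingertips stand robot.nose_length ahead of it and the grasp point (between the pads) lies 3 mm ahead of it (robot.nose_length is the distance from the TCP to the fingertips, in m); z points along the fingers, y is the direction in which the jaws open and shut (so a half turn about z gives the same grasp; the last joint's range is limited). The gripper opens to 91 mm and grips with 3 to 60 N. Pads are 32 mm wide; open, the fingers measure 118 mm over their backs; the gripper's body (76 mm by 178 mm) begins 60 mm behind the grasp point.
Start: joints at [1.197, 0.32, 1.565, -0, 1.257, -0.02], TCP at [0.199, 0.539, 0.202] pointing down, gripper open.
Joint ranges: [-3.11, 3.11], [-0.84, 2.01], [0.21, 2.61], [-1.34, 4.49], [0.05, 2.63], [-2.56, 2.56]. Speed limits (rad/s): [2.57, 2.57, 3.14, 3.14, 3.14, 3.14].

INTERFACE

Orientations are given as a rotation vector (axis times angle).
In Python, from station import sensors, capture, camera_info, close_job, robot gives the robot as it stands.
- The arm moves only by the tool apply_moves, never from a script. Its argument "moves" is a list of rows, each an object of numbers: "x", "y", "z": the shift along the tool's x, y, z in mm; "ax", "ay", "az": the turn, a rotation vector about the tool's x, y, z in rad; "grip": the closure, from 0 (fully open) to 1 (shut). A call has 1 to 5 rows; each row shifts and turns the pose as measured when the row begins, along the tool's axes as they then stand; what a row does not reach is not made up. A row lasts 1/12 s, in which the tool goes at most 41.7 mm and 7.16 degrees, less where a joint would pass 70% of its speed; a pose out of reach is approached as far as the arm can. A call is refused whole if a number of a shift passes 41.7 or a number of a turn 0.125, either way. A call with a gripper value outside its range is refused whole. The fingers move at their own pace and stop on an object; "newtons" is the grip in N (left out, the last holds). Time passes only in rows, so rows that do not move let the fingers close. It gives the time, the measured TCP pose, the force and the opening at its end, in the units of the state.
- sensors.get_state(): the state, without advancing time (a new reading comes with each control period).
- capture(name): name is "side" or "top" or "wrist"; returns the picture (384x512x3 uint8, red, green, blue); there is no depth.
- camera_info(name): a dict with "K" (3x3 intrinsics, pixels), "dist_coeffs" ([k1, k2, p1, p2, k3] as OpenCV has them; the pictures are not rectified), "R" (3x3) and "t" (3): a world point X has camera coordinates R X + t; the wrist camera has in their place "hand_eye" (4x4, takes a point from camera to tool coordinates, whose origin is the TCP and whose axes are the flange's). Camera axes: x right, y down, z forward; pixel columns grow to the right and rows downward; lengths in m; the calibration is good to about 2 mm. A picture is of the moment at which its call begins: read the wrist's pose just before it. camera_info takes no time and is no camera call.
- close_job(): hands the job in, once; it reports no verdict.
The state is a dict: "time": time; "joints": joint angles; "joint_velocities": joint speeds; "joint_efforts": joint torques, N m; "ee_pos": TCP position; "eef_rot": TCP orientation; "contact_force": force on the tool from outside, world axes, zero at the start; "ft_torque": the same for the moment, N m; "width": opening from 0.0 (shut) to 1.0 (fully open).
Only numpy, scipy, OpenCV 4.12 (cv2) and the standard library are available. Lean on these libraries where they do the work, as an engineer would, in place of code of your own. Each camera call takes 0.05 s, during which the arm holds its last target.

TASK

The lid is on the clear storage box of diced squash, but the green clips at its two ends still stand open. With the fingers, push each of the two end clips down over the end of the box and press it in until its hooked edge snaps beneath the lip and the clip stays shut by itself. Do not pick up the box or shove it along the bench, and leave the squash, knife, jar and spoon where they are.

Things in the scene. Friction and masses are not known exactly. Their poses are not given: they have to be found in the camera images.
- box: Clear storage box of diced squash, white lid on, 2.8 kg, loose on the bench. Origin at the centre of its underside, x across, y along its length, z up. Tub 150 (x) x 210 (y) x 100 mm high; the lid overhangs by 7 mm, top 112 mm above the bench (ridges to 115). Left end = its +y, right end = its -y. The green clips on the long sides (x = +-84 mm) are shut already.
- clip_left (a joint): Angle of the green clip at the +y end, rad: 0 = shut, hanging against the end of the box; 1.57 = straight out, level; more = up and out (stop at 2.3). Springy: not snapped in, it springs back to about 0.6; snapped, it stays below 0.05. It folds with under 2 N; snapping takes about 7 N pressed inward on the pull tab, then it stops hard.
- clip_right (a joint): The same for the clip at the -y end.
- clip_left_hinge (a point): Middle of the left clip's hinge line, which runs along the box's x: 114 mm from the box's middle, 108 mm above the bench. The clip is a plate 90 mm wide and 3 mm thick that reaches 42 mm from the hinge to the end of its pull tab (54 mm wide, slightly flared out over the last 7 mm).
- clip_right_hinge (a point): The same for the right clip, at the box's -y end.
- clip_left_tab (a point): Point to press: inside the left clip's pull tab, 36 mm from the hinge; 72 mm above the bench and 117 mm from the box's middle when shut.
- clip_right_tab (a point): The same for the right clip.
- clip_left_hook (a point): Tip of the left clip's inturned hooked edge (70 mm wide), 7 mm in from the plate and 23.5 mm from the hinge. When shut it lies 84 mm above the bench under the retaining lip, which juts 7 mm from the tub's end wall, 84 to 88 mm above the bench.
- clip_right_hook (a point): The same for the right clip.
- board: Yellow cutting board 200 x 260 x 15 mm lying on the bench beside the box, fixed. Origin at the centre of its underside.
- squash: Half squash standing cut face down on the board, 106 mm across, 72 mm high (stem to 90 mm). Origin at the centre of its underside.
- knife: Paring knife with black handle lying flat on the board, 185 mm long along its x, 14 mm high. Origin on its underside where blade and handle meet.
- jar: Spice jar with black cap, 60 mm across, 85 mm high, beside the box's +x long side. Origin at the centre of its underside.
- spoon: Steel spoon 220 mm long lying on the bench on the box's -x side. Origin at its middle, on the underside.

How it is judged:
By the outcome, as a careful person would: the job done as asked, in the order asked, and still so for the second after the job is handed in, with the robot touching nothing.
It also fails if it takes over 45 s, if anything falls off the work surface, if the arm or the gripper's body presses on something with over 40 N, if the wrist force passes 120 N, or if a joint passes its speed limit or range.

## Working session

There is one attempt and no reset: what is moved stays moved. The work goes in short steps, Python scripts to look and compute and a tool call to move; the robot and the scene stay as the last step left them, time stands still between calls to the robot, and variables do not carry over. Pictures are saved under pics/ and viewed, and the job is handed in when it is done.

Besides the shell and the picture viewer there is one more tool, called after "Emit:" as name(argument=value, ...), one argument or row to a line, values as JSON. apply_moves: Moves the arm, as the interface text tells. Its arguments: {"type":"object","properties":{"moves":{"type":"array","items":{"type":"object","properties":{"x":{"type":"number"},"y":{"type":"number"},"z":{"type":"number"},"ax":{"type":"number"},"ay":{"type":"number"},"az":{"type":"number"},"grip":{"type":"number"}}}},"newtons":{"type":"number"}},"required":["moves"]}

```bash
ls; mkdir -p pics; python3 - <<'E'
from station import sensors, capture, camera_info, robot
import cv2
print(sensors.get_state()); print(robot.nose_length)
for n in ("side","top","wrist"):
    im=capture(n); cv2.imwrite(f"pics/{n}0.png",cv2.cvtColor(im,cv2.COLOR_RGB2BGR)); print(n,camera_info(n))
E
```

```text
pics
{'time': 0.0, 'joints': array([ 1.19699043e+00,  3.20286113e-01,  1.56567864e+00, -5.21298439e-06,
        1.25742586e+00, -1.99700359e-02]), 'joint_velocities': array([-0.0020182 ,  0.00061504, -0.00147726,  0.0009886 ,  0.00041933,
        0.00048275]), 'joint_efforts': array([-6.53723646e-05, -4.12468314e+01, -2.31973654e+01,  7.27739884e-02,
        4.55429172e-02, -1.18541038e-04]), 'ee_pos': array([0.19902424, 0.53888198, 0.2011238 ]), 'eef_rot': array([-5.52845407e-01, -3.09221271e+00,  2.77088521e-03]), 'contact_force': array([-0.23078699,  0.16931298,  0.00188089]), 'ft_torque': array([-0.00294442, -0.01145384, -0.00761745]), 'width': 0.9981592849151582}
0.022
side {'K': array([[435.41156297,   0.        , 253.6027508 ],
       [  0.        , 435.41156297, 198.29254078],
       [  0.        ,   0.        ,   1.        ]]), 'dist_coeffs': array([-0.16322125,  0.        ,  0.        ,  0.        ,  0.        ]), 'R': array([[ 0.99900835, -0.04168309,  0.01564732],
       [-0.02259782, -0.77751274, -0.62846104],
       [ 0.03836219,  0.62748423, -0.77768367]]), 't': array(
[... 437 characters left out ...]
759e-01, -5.79122884e-03, -9.92647341e-01]]), 't': array([0.00706649, 0.55011508, 1.05276192])}
wrist {'K': array([[275.68910858,   0.        , 256.99240993],
       [  0.        , 275.68910858, 194.59055517],
       [  0.        ,   0.        ,   1.        ]]), 'dist_coeffs': array([0.00729888, 0.        , 0.        , 0.        , 0.        ]), 'hand_eye': array([[-1.77367757e-04, -9.64196183e-01, -2.65189910e-01,
         7.50410192e-02],
       [ 9.99999984e-01, -1.69005356e-04, -5.43513695e-05,
         1.04914290e-03],
       [ 7.58686776e-06, -2.65189916e-01,  9.64196198e-01,
        -1.82189762e-01],
       [ 0.00000000e+00,  0.00000000e+00,  0.00000000e+00,
         1.00000000e+00]])}
```

View pics/side0.png

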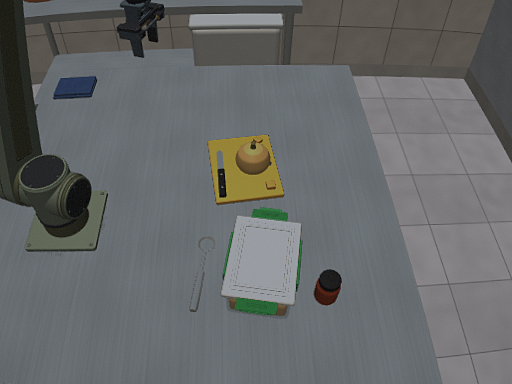

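View pics/top0.png

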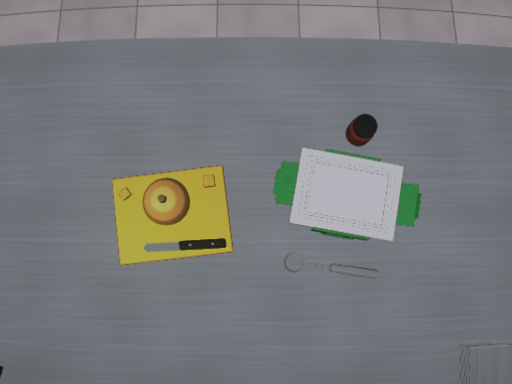

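View pics/wrist0.png

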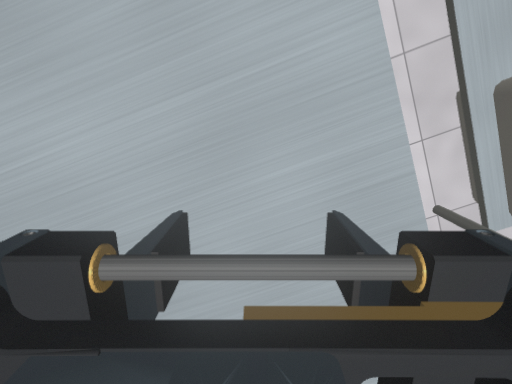

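The side and top pictures show the box at about top (347,194), with its lid corners near (301,149), (403,163), (395,240) and (291,224). Both clips are open at about (286,184) and (408,204), the jar is at (360,130) and the spoon at (335,267). Next I'll fit the lid and clips more exactly.

```bash
cat > h.py <<'E'
import numpy as np,cv2
from station import camera_info
def proj(n,P):
    c=camera_info(n); rv,_=cv2.Rodrigues(c['R'])
    return cv2.projectPoints(np.asarray(P,float).reshape(-1,3),rv,c['t'],c['K'],c['dist_coeffs'])[0].reshape(-1,2)
def back(n,px,z):
    c=camera_info(n); u=cv2.undistortPoints(np.asarray(px,float).reshape(-1,1,2),c['K'],c['dist_coeffs']).reshape(-1,2)
    d=np.c_[u,np.ones(len(u))]@c['R']; o=-c['R'].T@c['t']
    return o+d*((z-o[2])/d[:,2])[:,None]
def box2w(P,bx,by,yaw):
    P=np.asarray(P,float).reshape(-1,3);c,s=np.cos(yaw),np.sin(yaw)
    return np.c_[bx+c*P[:,0]-s*P[:,1],by+s*P[:,0]+c*P[:,1],P[:,2]]
E
python3 - <<'E'
from h import *
from scipy.optimize import least_squares
im=cv2.imread('pics/top0.png')
hsv=cv2.cvtColor(im,cv2.COLOR_BGR2HSV)
m=((hsv[...,1]<40)&(hsv[...,2]>150)).astype(np.uint8); m=cv2.morphologyEx(m,cv2.MORPH_CLOSE,np.ones((7,7)))
n,l,s,ce=cv2.connectedComponentsWithStats(m); i=[k for k in range(1,n) if l[194,347]==k][0]
cs,_=cv2.findContours((l==i).astype(np.uint8),cv2.RETR_EXTERNAL,cv2.CHAIN_APPROX_NONE)
c=max(cs,key=cv2.contourArea)
r=cv2.minAreaRect(c); bp=cv2.boxPoints(r); print(bp)
W=back('top',bp,0.112); print(W[:,:2]); print([np.linalg.norm(W[k]-W[(k+1)%4]) for k in range(4)])
ctr=W.mean(0); e=W[(np.argmax(W[:,1]))]
# fit outline via area moment: use edges
L=[(.082,.112,.112),(-.082,.112,.112),(-.082,-.112,.112),(.082,-.112,.112)]
def f(p):
    q=proj('top',box2w(L,*p)).astype(np.float32)
    return [np.min(np.linalg.norm(q-b,axis=1)) for b in q[:0]]+list(sum([list(b-q[np.argmin(np.linalg.norm(q-b,axis=1))]) for b in bp],[]))
s=least_squares(f,[ctr[0],ctr[1],-0.13]); print('top',s.x,s.fun.round(1))
p=s.x
for nm in('top','side'):
    I=cv2.imread(f'pics/{nm}0.png'); 
    pts=np.r_[box2w(L,*p)]
    sc=4;
    qs=proj(nm,pts); x0,y0=qs.min(0)-35; 
    x0,y0=int(x0),int(y0); cr=I[y0:y0+145,x0:x0+190]; cr=cv2.resize(cr,None,fx=sc,fy=sc,interpolation=cv2.INTER_CUBIC)
    def D(P,col,closed=True): 
        q=((proj(nm,box2w(P,*p))-[x0,y0]+.5)*sc).astype(np.int32); cv2.polylines(cr,[q],closed,col,1)
    D(L,(0,0,255))
    for sg in(1,-1):
        for a,col in((1.57,(255,0,0)),(2.0,(0,255,255))):
            q=lambda x,r:(x,sg*(.114+r*np.sin(a)),.108-r*np.cos(a))
            D([q(-.045,0),q(.045,0),q(.027,.042),q(-.027,.042)],col)
    cv2.imwrite(f'pics/{nm}_ov.png',cr)
E
```

```text
[[288.47223 222.15578]
 [301.8777  147.08531]
 [405.7442  165.63289]
 [392.33875 240.70335]]
[[ 0.48735117 -0.07371536]
 [ 0.64551845 -0.10397557]
 [ 0.60679487 -0.32712595]
 [ 0.4474286  -0.29162912]]
[np.float64(0.1610359239484287), np.float64(0.22648534542074975), np.float64(0.16327165097487809), np.float64(0.2215405532765771)]
top [ 0.54678863 -0.19907359 -0.18612889] [-0.1 -0.2 -0.1  1.2  1.3 -0.1 -1.1 -0.9]
```

View pics/top_ov.png

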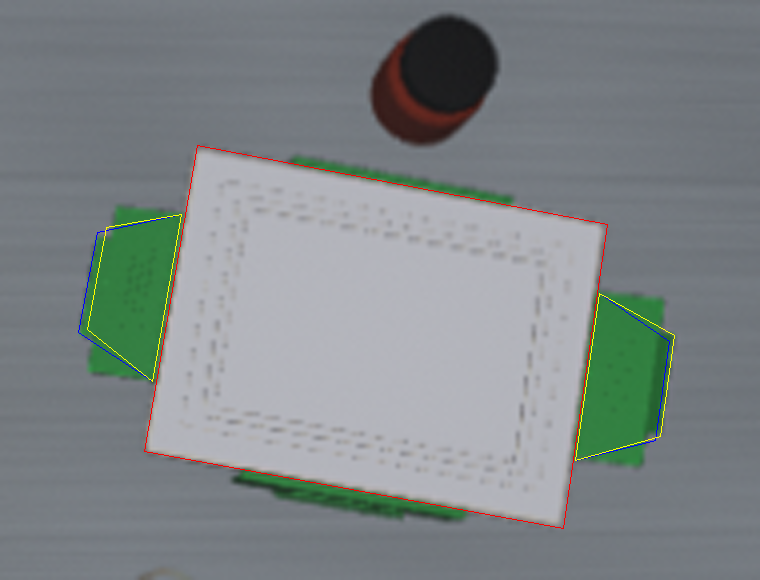

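View pics/side_ov.png

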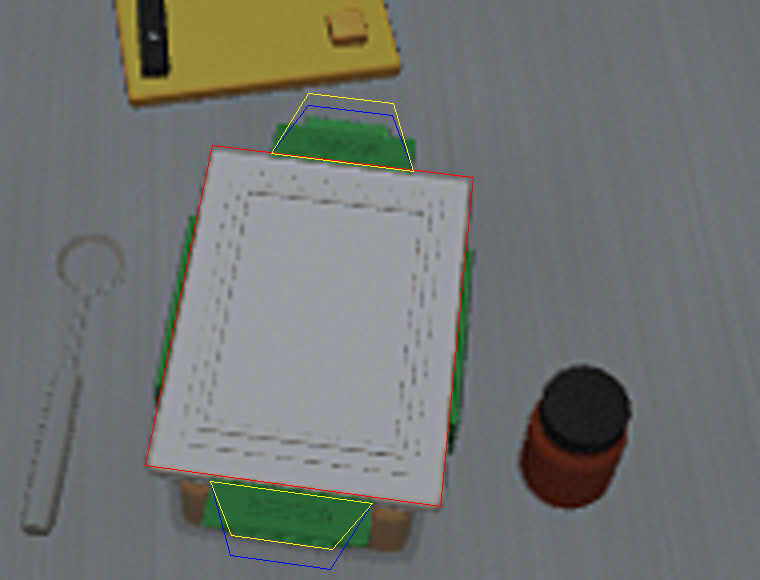

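```bash
python3 - <<'E'
from h import *
p=[.5468,-.1991,-.186]
L=[(.082,.112,.112),(-.082,.112,.112),(-.082,-.112,.112),(.082,-.112,.112)]
for sg in(1,-1):
    for nm in('top','side'):
        I=cv2.imread(f'pics/{nm}0.png');hsv=cv2.cvtColor(I,cv2.COLOR_BGR2HSV)
        m=((hsv[...,0]>45)&(hsv[...,0]<80)&(hsv[...,1]>100)).astype(np.uint8)
        roi=np.zeros(m.shape,np.uint8)
        q=proj(nm,box2w([(x,sg*y,z) for x in(-.06,.06) for y in(.112,.18) for z in (.05,.16)],*p)); cv2.fillConvexPoly(roi,cv2.convexHull(q.astype(np.int32)),1)
        roi2=roi.copy(); cv2.fillConvexPoly(roi2,proj(nm,box2w(L,*p)).astype(np.int32),0)
        m=m*roi2
        res=[]
        for a in np.arange(.4,2.31,.1):
            r=np.zeros(m.shape,np.uint8)
            for w,t0,t1 in((.045,0,.028),(.027,.028,.042)):
                P=[(x,sg*(.114+t*np.sin(a)),.108-t*np.cos(a)) for x,t in((-w,t0),(w,t0),(w,t1),(-w,t1))]
                cv2.fillConvexPoly(r,proj(nm,box2w(P,*p)).round().astype(np.int32),1)
            if nm=='side' and sg==1: cv2.fillConvexPoly(r,proj(nm,box2w(L,*p)).astype(np.int32),0)
            res.append((round((m&r).sum()/(m|r).sum(),2)))
        print(sg,nm,m.sum(),dict(zip(np.arange(.4,2.31,.1).round(1).tolist(),map(float,res))))
E
```

```text
1 top 762 {0.4: 0.41, 0.5: 0.47, 0.6: 0.54, 0.7: 0.61, 0.8: 0.69, 0.9: 0.73, 1.0: 0.78, 1.1: 0.82, 1.2: 0.85, 1.3: 0.85, 1.4: 0.85, 1.5: 0.86, 1.6: 0.85, 1.7: 0.85, 1.8: 0.85, 1.9: 0.82, 2.0: 0.8, 2.1: 0.75, 2.2: 0.72, 2.3: 0.65}
1 side 271 {0.4: 0.0, 0.5: 0.0, 0.6: 0.0, 0.7: 0.0, 0.8: 0.17, 0.9: 0.34, 1.0: 0.51, 1.1: 0.68, 1.2: 0.83, 1.3: 0.93, 1.4: 0.86, 1.5: 0.76, 1.6: 0.69, 1.7: 0.65, 1.8: 0.62, 1.9: 0.59, 2.0: 0.57, 2.1: 0.55, 2.2: 0.55, 2.3: 0.54}
-1 top 792 {0.4: 0.15, 0.5: 0.23, 0.6: 0.31, 0.7: 0.39, 0.8: 0.46, 0.9: 0.54, 1.0: 0.62, 1.1: 0.68, 1.2: 0.73, 1.3: 0.78, 1.4: 0.82, 1.5: 0.84, 1.6: 0.87, 1.7: 0.88, 1.8: 0.88, 1.9: 0.88, 2.0: 0.88, 2.1: 0.89, 2.2: 0.88, 2.3: 0.86}
-1 side 536 {0.4: 0.84, 0.5: 0.84, 0.6: 0.8, 0.7: 0.78, 0.8: 0.74, 0.9: 0.72, 1.0: 0.71, 1.1: 0.7, 1.2: 0.69, 1.3: 0.69, 1.4: 0.71, 1.5: 0.73, 1.6: 0.75, 1.7: 0.78, 1.8: 0.81, 1.9: 0.83, 2.0: 0.87, 2.1: 0.82, 2.2: 0.73, 2.3: 0.59}
```

The fit puts box centre at (0.547, -0.199) with yaw -0.186. The left clip is at about 1.3 rad and the right at about 2.0, so the right one needs pushing down from above first. I'll align tool y with the box length and close the fingers.

Emit:
apply_moves(
  moves=[
    {"az": -0.084,"grip": 1},
    {"az": -0.083,"grip": 1},
  ],
  newtons=20,
)

```text
invalid input at $.moves[0]: expected keys x, y, z, ax, ay, az, grip
```

```bash
cat >> h.py <<'E'
from scipy.spatial.transform import Rotation as Ro
from station import sensors
BOX=[.5468,-.1991,-.186]
def st(): 
    s=sensors.get_state();R=Ro.from_rotvec(s['eef_rot']).as_matrix();return s,R
def togo(bx,by,z):
    s,R=st();T=box2w([(bx,by,z)],*BOX)[0]
    return (R.T@(T-s['ee_pos'])*1000).round(1)
def yerr():
    s,R=st(); return np.arctan2(-R[0,1],R[1,1])-BOX[2]
def pos():
    s,R=st();c,sn=np.cos(BOX[2]),np.sin(BOX[2]);d=s['ee_pos']-[BOX[0],BOX[1],0]
    print('t',round(s['time'],2),'box-frame TCP',(np.array([c*d[0]+sn*d[1],-sn*d[0]+c*d[1],d[2]])*1000).round(1),'yawerr',round(yerr(),4),'tilt',R[:,2].round(3),'F',s['contact_force'].round(1),'w',round(s['width'],3))
E
python3 -c "
from h import *
pos();print(togo(0,.150,.2))"
```

```text
t 0.15 box-frame TCP [-478.2  661.1  201.3] yawerr -0.1678 tilt [-0.    -0.001 -1.   ] F [-0.7 -0.1  0.4] w 0.999
[-556.9 -424.1    1.9]
```

Emit:
apply_moves(
  moves=[
    {"x": 0,"y": 0,"z": 0,"ax": 0,"ay": 0,"az": -0.084,"grip": 1},
    {"x": 0,"y": 0,"z": 0,"ax": 0,"ay": 0,"az": -0.084,"grip": 1},
    {"x": 0,"y": 0,"z": 0,"ax": 0,"ay": 0,"az": 0,"grip": 1},
  ],
  newtons=20,
)

```text
time: 0.4
ee_pos: [0.1988, 0.5384, 0.2002]
eef_rot: [-0.281, -3.128, 0.006]
contact_force: [-0.5, 0.3, 0.3]
width: 0.811
```

```bash
python3 -c "
from h import *
pos();print(togo(0,.150,.2))"
```

```text
t 0.4 box-frame TCP [-478.4  660.4  200.2] yawerr 0.0071 tilt [-0.001 -0.004 -1.   ] F [-0.5  0.3  0.3] w 0.811
[-474.7 -513.8    1.7]
```

Emit:
apply_moves(
  moves=[
    {"x": -28,"y": -30,"z": 0,"ax": 0,"ay": 0,"az": 0,"grip": 1},
    {"x": -28,"y": -30,"z": 0,"ax": 0,"ay": 0,"az": 0,"grip": 1},
    {"x": -28,"y": -30,"z": 0,"ax": 0,"ay": 0,"az": 0,"grip": 1},
    {"x": -28,"y": -30,"z": 0,"ax": 0,"ay": 0,"az": 0,"grip": 1},
    {"x": -28,"y": -30,"z": 0,"ax": 0,"ay": 0,"az": 0,"grip": 1},
  ],
)

```text
time: 0.82
ee_pos: [0.3086, 0.367, 0.1977]
eef_rot: [-0.278, -3.126, 0.003]
contact_force: [0.6, -0.3, 0.1]
width: 0.449
```

Emit:
apply_moves(
  moves=[
    {"x": -28,"y": -30,"z": 0,"ax": 0,"ay": 0,"az": 0,"grip": 1},
    {"x": -28,"y": -30,"z": 0,"ax": 0,"ay": 0,"az": 0,"grip": 1},
    {"x": -28,"y": -30,"z": 0,"ax": 0,"ay": 0,"az": 0,"grip": 1},
    {"x": -28,"y": -30,"z": 0,"ax": 0,"ay": 0,"az": 0,"grip": 1},
    {"x": -28,"y": -30,"z": 0,"ax": 0,"ay": 0,"az": 0,"grip": 1},
  ],
)

```text
time: 1.23
ee_pos: [0.419, 0.19, 0.1977]
eef_rot: [-0.293, -3.126, 0.002]
contact_force: [0.7, 0.5, -0.9]
width: 0.078
```

```bash
python3 -c "
from h import *
pos();print(togo(0,.150,.2))"
```

```text
t 1.23 box-frame TCP [-197.6  358.8  197.7] yawerr -0.0008 tilt [-0.002 -0.001 -1.   ] F [ 0.7  0.5 -0.9] w 0.078
[-197.8 -208.6   -2.4]
```

Emit:
apply_moves(
  moves=[
    {"x": -28,"y": -30,"z": 0,"ax": 0,"ay": 0,"az": 0,"grip": 1},
    {"x": -28,"y": -30,"z": 0,"ax": 0,"ay": 0,"az": 0,"grip": 1},
    {"x": -28,"y": -30,"z": 0,"ax": 0,"ay": 0,"az": 0,"grip": 1},
    {"x": -28,"y": -30,"z": 0,"ax": 0,"ay": 0,"az": 0,"grip": 1},
    {"x": -28,"y": -30,"z": 0,"ax": 0,"ay": 0,"az": 0,"grip": 1},
  ],
)

```text
time: 1.65
ee_pos: [0.5273, 0.0119, 0.1979]
eef_rot: [-0.313, -3.125, -0.0]
contact_force: [1.6, 0.3, 0.2]
width: 0.006
```

Emit:
apply_moves(
  moves=[
    {"x": -28,"y": -28,"z": 0,"ax": 0,"ay": 0,"az": 0,"grip": 1},
    {"x": -22,"y": -22,"z": 0,"ax": 0,"ay": 0,"az": 0,"grip": 1},
    {"x": 0,"y": 0,"z": 0,"ax": 0,"ay": 0,"az": 0,"grip": 1},
  ],
)

```text
time: 1.9
ee_pos: [0.5707, -0.057, 0.1969]
eef_rot: [0.335, 3.123, -0.004]
contact_force: [-0.5, 0.2, 0.4]
width: 0.004
```

```bash
python3 - <<'E'
from h import *
from station import capture
pos();print(togo(0,.150,.2))
for n in("side","wrist"):
    im=cv2.cvtColor(capture(n),cv2.COLOR_RGB2BGR)
    if n=="side": im=cv2.resize(im[180:340,160:360],None,fx=4,fy=3.7)
    cv2.imwrite(f"pics/{n}1.png",im)
E
```

```text
t 1.9 box-frame TCP [ -2.8 144.1 196.9] yawerr -0.0275 tilt [ 0.001 -0.003 -1.   ] F [-0.5  0.2  0.4] w 0.004
[-2.6  6.  -3.1]
```

View pics/side1.png

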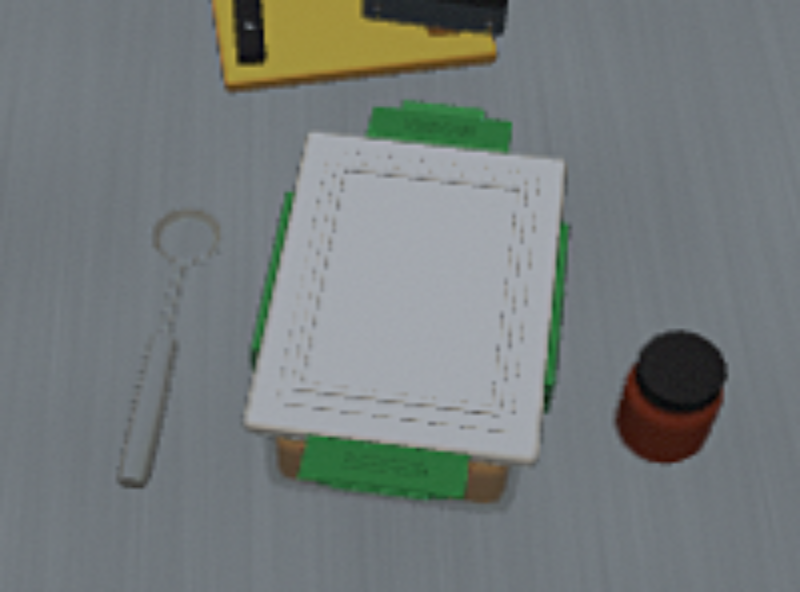

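View pics/wrist1.png

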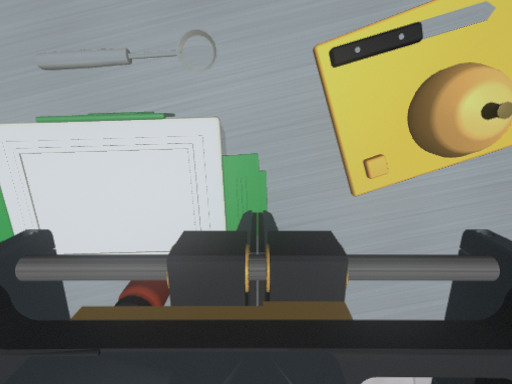

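The side and wrist pictures show closed fingers beside the left clip, whose tab is near wrist (262,195). The lid corner is at wrist (220,119). I'll check the box pose against that corner.

```bash
cat >> h.py <<'E'
def wproj(P,s=None):
    c=camera_info('wrist');s,R=st();H=c['hand_eye']
    P=np.asarray(P,float).reshape(-1,3); t=(P-s['ee_pos'])@R; q=(t-H[:3,3])@H[:3,:3]
    return cv2.projectPoints(q,np.zeros(3),np.zeros(3),c['K'],c['dist_coeffs'])[0].reshape(-1,2)
E
python3 - <<'E'
from h import *
a=1.3
q=lambda x,r:(x,.114+r*np.sin(a),.108-r*np.cos(a))
print(wproj(box2w([(-.082,.112,.112),(0.04,.112,.112),(-.082,0,.112),q(-.045,0),q(-.045,.03),q(-.027,.042)],*BOX)).round())
s,R=st();print(wproj([s['ee_pos'],s['ee_pos']+R[:,2]*.022]), proj('side',[s['ee_pos'],s['ee_pos']+R[:,2]*.022]))
E
```

```text
[[216. 119.]
 [223. 239.]
 [ 96. 122.]
 [221. 158.]
 [251. 156.]
 [262. 173.]]
[[255.5164167  228.28308385]
 [255.65840619 217.56223783]] [[269.87929168 184.85609326]
 [269.45544445 190.74337656]]
```

Emit:
apply_moves(
  moves=[
    {"x": -3,"y": 8,"z": 20,"ax": 0,"ay": 0,"az": -0.027,"grip": 1},
    {"x": 0,"y": 0,"z": 30,"ax": 0,"ay": 0,"az": 0,"grip": 1},
    {"x": 0,"y": 0,"z": 0,"ax": 0,"ay": 0,"az": 0,"grip": 1},
  ],
)

```text
time: 2.25
ee_pos: [0.5714, -0.0428, 0.1471]
eef_rot: [-0.29, -3.128, -0.003]
contact_force: [-0.8, -0.0, -0.4]
width: 0.005
```

```bash
python3 -c "
from h import *
pos();print(togo(0,.152,.086))"
```

```text
t 2.25 box-frame TCP [ -4.7 158.2 147.1] yawerr 0.001 tilt [-0.     0.002 -1.   ] F [-0.8 -0.  -0.4] w 0.005
[-4.7 -6.3 61.1]
```

Emit:
apply_moves(
  moves=[
    {"x": -4,"y": -5,"z": 6,"ax": 0,"ay": 0,"az": 0,"grip": 1},
    {"x": 0,"y": 0,"z": 12,"ax": 0,"ay": 0,"az": 0,"grip": 1},
    {"x": 0,"y": 0,"z": 12,"ax": 0,"ay": 0,"az": 0,"grip": 1},
    {"x": 0,"y": 0,"z": 0,"ax": 0,"ay": 0,"az": 0,"grip": 1},
  ],
)

```text
time: 2.58
ee_pos: [0.5743, -0.0451, 0.1197]
eef_rot: [0.285, 3.126, 0.004]
contact_force: [-1.4, -0.3, 0.1]
width: 0.005
```

```bash
python3 -c "
from h import *
pos();print(togo(0,.152,.086))"
```

```text
t 2.58 box-frame TCP [ -1.4 156.4 119.7] yawerr 0.0042 tilt [ 0.002  0.002 -1.   ] F [-1.4 -0.3  0.1] w 0.005
[-1.3 -4.5 33.7]
```

Emit:
apply_moves(
  moves=[
    {"x": -1,"y": -3,"z": 8,"ax": 0,"ay": 0,"az": 0,"grip": 1},
    {"x": 0,"y": 0,"z": 10,"ax": 0,"ay": 0,"az": 0,"grip": 1},
    {"x": 0,"y": 0,"z": 10,"ax": 0,"ay": 0,"az": 0,"grip": 1},
    {"x": 0,"y": 0,"z": 6,"ax": 0,"ay": 0,"az": 0,"grip": 1},
    {"x": 0,"y": 0,"z": 0,"ax": 0,"ay": 0,"az": 0,"grip": 1},
  ],
)

```text
time: 3.0
ee_pos: [0.5771, -0.0478, 0.087]
eef_rot: [0.283, 3.12, 0.004]
contact_force: [0.1, -0.0, -0.8]
width: 0.005
```

```bash
python3 - <<'E'
from h import *
from station import capture
pos();print(togo(0,.152,.086))
for n in("top","wrist"):
    im=cv2.cvtColor(capture(n),cv2.COLOR_RGB2BGR)
    if n=="top": im=cv2.resize(im[130:260,250:440],None,fx=4,fy=4)
    cv2.imwrite(f"pics/{n}2.png",im)
E
```

```text
t 3.0 box-frame TCP [  1.8 154.3  87. ] yawerr 0.0051 tilt [ 0.009  0.002 -1.   ] F [ 0.1 -0.  -0.8] w 0.005
[ 1.9 -2.3  1. ]
```

View pics/top2.png

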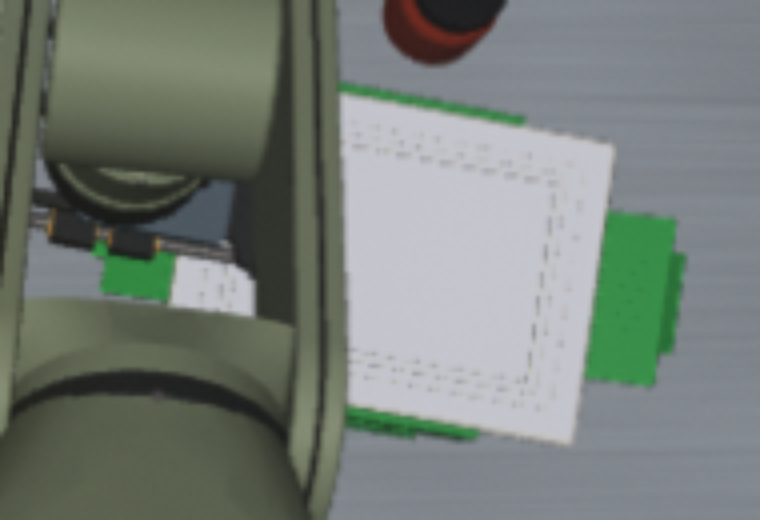

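View pics/wrist2.png

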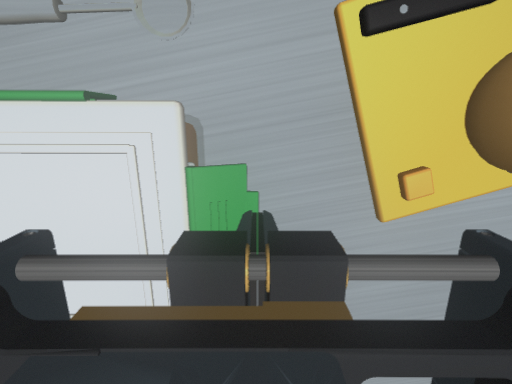

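```bash
python3 - <<'E'
from h import *
s,R=st()
for dy in(0,.004):
  print('lid',wproj(box2w([(-.082,.112+dy,.112),(-.045,.114+dy,.108)],*BOX)).round().tolist())
  for a in (.6,.8,1,1.2,1.3,1.5):
    q=lambda x,r:(x,dy+.114+r*np.sin(a),.108-r*np.cos(a))
    print(dy,a,wproj(box2w([q(-.045,.035),q(-.027,.035),q(-.027,.042)],*BOX)).round().tolist())
tip=s['ee_pos']+R[:,2]*.022
for dx in(.016,-.016):
  print(wproj([tip+R[:,0]*dx+R[:,1]*d for d in(-.0135,0,.0135)]).round().tolist())
E
```

```text
lid [[178.0, 101.0], [188.0, 167.0]]
0 0.6 [[226.0, 160.0], [227.0, 185.0], [233.0, 183.0]]
0 0.8 [[233.0, 161.0], [234.0, 187.0], [241.0, 185.0]]
0 1 [[239.0, 162.0], [240.0, 189.0], [248.0, 187.0]]
0 1.2 [[244.0, 164.0], [244.0, 191.0], [254.0, 190.0]]
0 1.3 [[245.0, 165.0], [245.0, 192.0], [256.0, 192.0]]
0 1.5 [[247.0, 167.0], [247.0, 195.0], [258.0, 195.0]]
lid [[185.0, 101.0], [194.0, 167.0]]
0.004 0.6 [[232.0, 160.0], [232.0, 185.0], [238.0, 183.0]]
0.004 0.8 [[239.0, 161.0], [240.0, 187.0], [247.0, 185.0]]
0.004 1 [[245.0, 162.0], [246.0, 189.0], [254.0, 187.0]]
0.004 1.2 [[250.0, 164.0], [250.0, 191.0], [260.0, 190.0]]
0.004 1.3 [[252.0, 165.0], [252.0, 192.0], [262.0, 192.0]]
0.004 1.5 [[253.0, 167.0], [253.0, 195.0], [265.0, 195.0]]
[[238.0, 198.0], [256.0, 198.0], [273.0, 198.0]]
[[239.0, 236.0], [256.0, 236.0], [273.0, 236.0]]
```

```bash
python3 - <<'E'
import cv2
a=cv2.imread('pics/wrist2.png')[150:290,180:320];cv2.imwrite('pics/w2z.png',cv2.resize(a,None,fx=4,fy=4,interpolation=cv2.INTER_CUBIC))
a=cv2.imread('pics/wrist1.png')[150:290,180:320];cv2.imwrite('pics/w1z.png',cv2.resize(a,None,fx=4,fy=4,interpolation=cv2.INTER_CUBIC))
E
```

```text
(no output)
```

View pics/w2z.png

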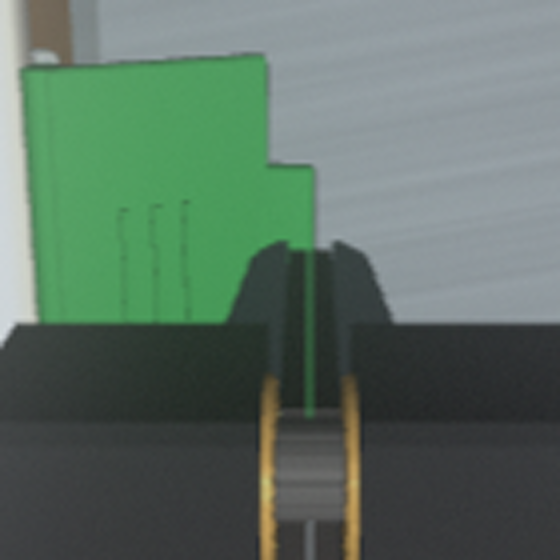

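View pics/w1z.png

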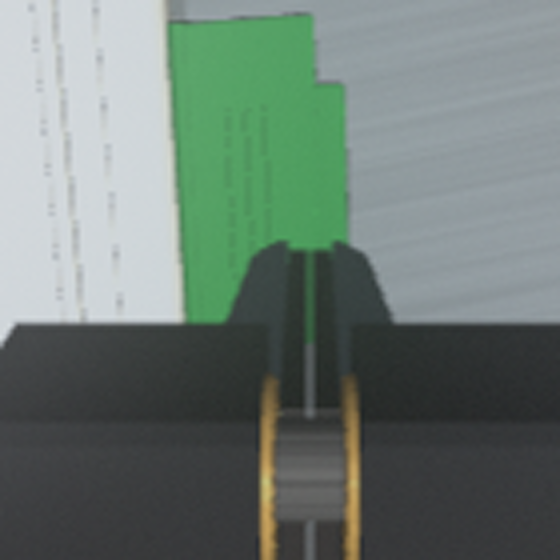

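The zoomed wrist views show the left tab edge at u≈258, still under or at the fingers even though the tips should be at z=65 mm. I'll check from the side.

```bash
python3 - <<'E'
from h import *
from station import capture
pos()
im=cv2.cvtColor(capture("side"),cv2.COLOR_RGB2BGR)
s,R=st()
print(proj('side',[s['ee_pos'],s['ee_pos']+R[:,2]*.022]))
cv2.imwrite("pics/side3.png",cv2.resize(im[160:280,200:350],None,fx=5,fy=5,interpolation=cv2.INTER_CUBIC))
E
```

```text
t 3.1 box-frame TCP [  2.3 154.3  87.9] yawerr 0.005 tilt [ 0.01   0.002 -1.   ] F [-0.2 -0.6 -0.8] w 0.005
[[271.69143957 210.48047208]
 [271.38175863 215.52306199]]
```

View pics/side3.png

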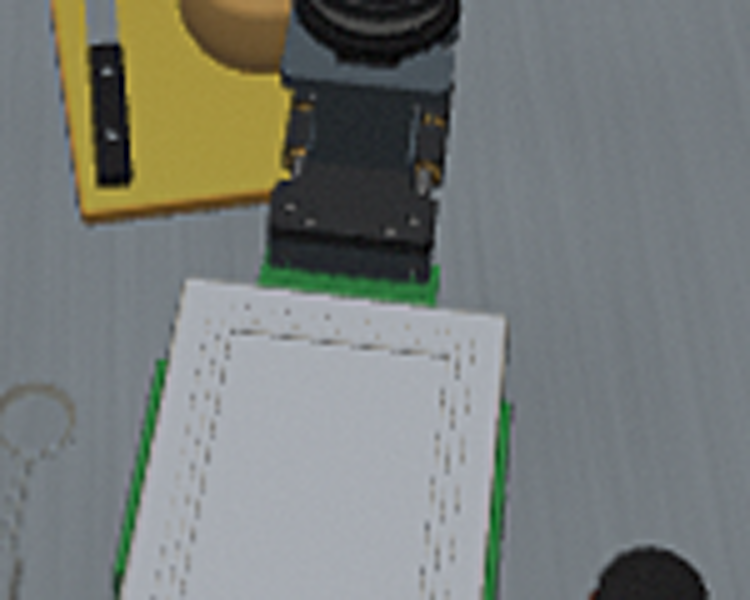

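Emit:
apply_moves(
  moves=[
    {"x": 0,"y": 0,"z": 6,"ax": 0,"ay": 0,"az": 0,"grip": 1},
    {"x": 0,"y": 0,"z": 6,"ax": 0,"ay": 0,"az": 0,"grip": 1},
    {"x": 0,"y": 0,"z": 0,"ax": 0,"ay": 0,"az": 0,"grip": 1},
  ],
)

```text
time: 3.4
ee_pos: [0.5792, -0.0482, 0.0768]
eef_rot: [0.282, 3.114, 0.003]
contact_force: [-0.4, 0.4, 0.4]
width: 0.002
```

```bash
python3 - <<'E'
from h import *
from station import capture,robot
pos(); print([a for a in dir(robot) if a[0]!='_'])
im=cv2.cvtColor(capture("wrist"),cv2.COLOR_RGB2BGR)
cv2.imwrite("pics/w4.png",cv2.resize(im[80:300,130:330],None,fx=3,fy=2.7,interpolation=cv2.INTER_CUBIC))
E
```

```text
t 3.4 box-frame TCP [  3.9 154.2  76.8] yawerr 0.0052 tilt [ 0.014  0.001 -1.   ] F [-0.4  0.4  0.4] w 0.002
['Unreachable', 'nose_length']
```

View pics/w4.png

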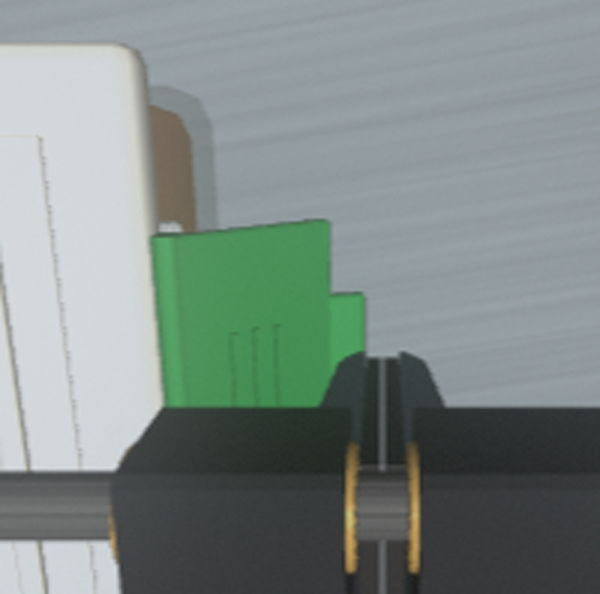

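The left clip has started to fold: the tab edge is at wrist u≈252 and its tab face is lighter. I'll fit the angle numerically.

```bash
python3 - <<'E'
from h import *
s,R=st()
print('lid obs 176,100');
for dy in(0,.003):
  print('lid',wproj(box2w([(-.082,.112+dy,.112),(-.045,.114+dy,.108)],*BOX)).round().tolist())
  for a in (.6,.8,1,1.2,1.4):
    q=lambda x,r:(x,dy+.114+r*np.sin(a),.108-r*np.cos(a))
    print(dy,a,wproj(box2w([q(-.045,.032),q(-.045,.035),q(-.027,.035),q(-.027,.042)],*BOX)).round().tolist())
E
```

```text
lid obs 176,100
lid [[171.0, 96.0], [183.0, 168.0]]
0 0.6 [[221.0, 160.0], [224.0, 160.0], [225.0, 186.0], [232.0, 184.0]]
0 0.8 [[228.0, 161.0], [232.0, 161.0], [233.0, 188.0], [241.0, 186.0]]
0 1 [[234.0, 163.0], [238.0, 162.0], [239.0, 190.0], [248.0, 189.0]]
0 1.2 [[238.0, 164.0], [243.0, 164.0], [243.0, 193.0], [254.0, 192.0]]
0 1.4 [[240.0, 166.0], [246.0, 166.0], [246.0, 196.0], [258.0, 196.0]]
lid [[177.0, 96.0], [188.0, 168.0]]
0.003 0.6 [[226.0, 160.0], [229.0, 160.0], [230.0, 187.0], [236.0, 184.0]]
0.003 0.8 [[233.0, 161.0], [237.0, 161.0], [237.0, 188.0], [245.0, 186.0]]
0.003 1 [[239.0, 163.0], [243.0, 162.0], [243.0, 191.0], [253.0, 189.0]]
0.003 1.2 [[243.0, 164.0], [248.0, 164.0], [248.0, 193.0], [259.0, 192.0]]
0.003 1.4 [[246.0, 166.0], [251.0, 166.0], [251.0, 196.0], [263.0, 196.0]]
```

Emit:
apply_moves(
  moves=[
    {"x": 2,"y": 0,"z": 4,"ax": 0,"ay": 0.014,"az": 0,"grip": 1},
    {"x": 0,"y": 0,"z": 4,"ax": 0,"ay": 0,"az": 0,"grip": 1},
    {"x": 0,"y": 0,"z": 0,"ax": 0,"ay": 0,"az": 0,"grip": 1},
  ],
)

```text
time: 3.7
ee_pos: [0.5778, -0.0477, 0.0688]
eef_rot: [0.284, 3.128, 0.006]
contact_force: [-0.6, 1.0, -0.3]
width: 0.004
```

```bash
python3 - <<'E'
from h import *
from station import capture,robot
pos()
im=cv2.cvtColor(capture("wrist"),cv2.COLOR_RGB2BGR)
cv2.imwrite("pics/w5.png",cv2.resize(im[80:300,130:330],None,fx=3,fy=2.7,interpolation=cv2.INTER_CUBIC))
E
```

```text
t 3.7 box-frame TCP [  2.4 154.5  68.8] yawerr 0.005 tilt [ 0.001  0.004 -1.   ] F [-0.6  1.  -0.3] w 0.004
```

View pics/w5.png

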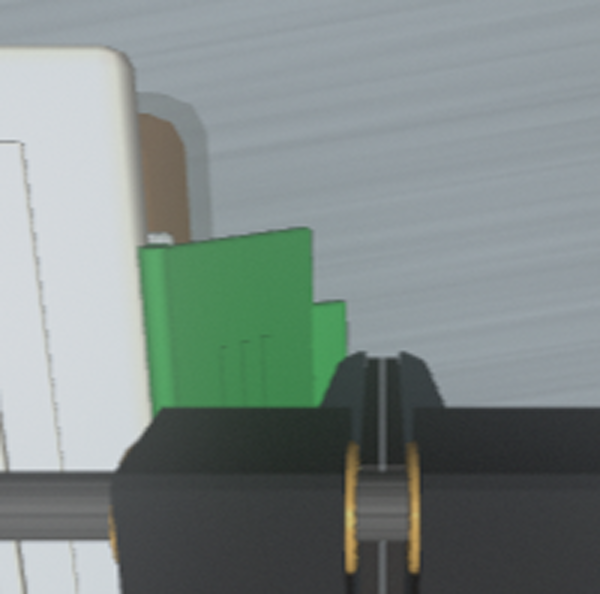

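Descent keeps folding the clip with about 1 N sideways, so the finger backs are working against the tab. Pressing inward now in small steps.

Emit:
apply_moves(
  moves=[
    {"x": 1,"y": -4,"z": 0,"ax": 0,"ay": 0,"az": 0,"grip": 1},
    {"x": 0,"y": -4,"z": 0,"ax": 0,"ay": 0,"az": 0,"grip": 1},
    {"x": 0,"y": 0,"z": 0,"ax": 0,"ay": 0,"az": 0,"grip": 1},
  ],
)

```text
time: 4.0
ee_pos: [0.5753, -0.0555, 0.0689]
eef_rot: [0.283, 3.128, 0.007]
contact_force: [0.6, -0.9, -0.6]
width: 0.007
```

```bash
python3 - <<'E'
from h import *
from station import capture,robot
pos()
im=cv2.cvtColor(capture("wrist"),cv2.COLOR_RGB2BGR)
cv2.imwrite("pics/w6.png",cv2.resize(im[80:300,130:330],None,fx=3,fy=2.7,interpolation=cv2.INTER_CUBIC))
E
```

```text
t 4.0 box-frame TCP [  1.5 146.4  68.9] yawerr 0.0054 tilt [ 0.001  0.004 -1.   ] F [ 0.6 -0.9 -0.6] w 0.007
```

View pics/w6.png

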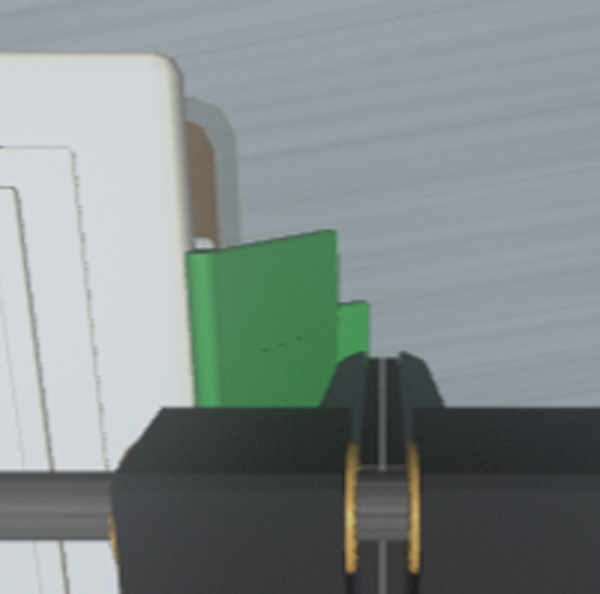

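```bash
cat >> h.py <<'E'
from scipy.optimize import least_squares
def fitclip(lid,step,tab,sg=1):
    # observed px: lid corner(-x), plate outer corner x=-45, tab end corner x=-27
    def f(p):
        dx,dy,a=p
        q=lambda x,r:(x+dx,sg*(.114+r*np.sin(a))+dy,.108-r*np.cos(a))
        e=wproj(box2w([(-.082+dx,sg*.112+dy,.112),q(-.045,.035),q(-.027,.042)],*BOX))-np.array([lid,step,tab])
        e[1]*=.3
        return e.ravel()
    r=least_squares(f,[0,0,.8]); print('dx,dy mm',(r.x[:2]*1000).round(1),'angle',r.x[2].round(2),'res',r.fun.round(1))
E
python3 -c "
from h import *
fitclip((190,100),(242,166),(253,192))"
```

```text
dx,dy mm [0. 3.] angle 0.72 res [ 0.  -0.2  1.   0.1 -0.3  0.3]
```

The fitted clip angle is about 0.72, but the tab end seems to lie where the fingertips should be. I'll check the real fingertip position against the first side picture, where the open fingers are in clear view.

```bash
python3 - <<'E'
from h import *
p=np.array([.19902,.53888,.20112]);R=Ro.from_rotvec([-.552845,-3.092213,.00277]).as_matrix()
I=cv2.imread('pics/side0.png');x0,y0,sc=90,0,8
cr=cv2.resize(I[y0:y0+70,x0:x0+95],None,fx=sc,fy=sc,interpolation=cv2.INTER_CUBIC)
for y in(-.0455,.0455,-.059,.059):
  for z,col in((-.057,(255,0,0)),(-.012,(0,255,255)),(0,(0,255,0)),(.022,(0,0,255))):
    q=proj('side',[p+R@np.array([x,y,z]) for x in(-.016,.016)]); q=((q-[x0,y0]+.5)*sc).astype(int)
    cv2.line(cr,tuple(map(int,q[0])),tuple(map(int,q[1])),col,2)
cv2.imwrite('pics/s0z.png',cr)
E
```

```text
(no output)
```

View pics/s0z.png

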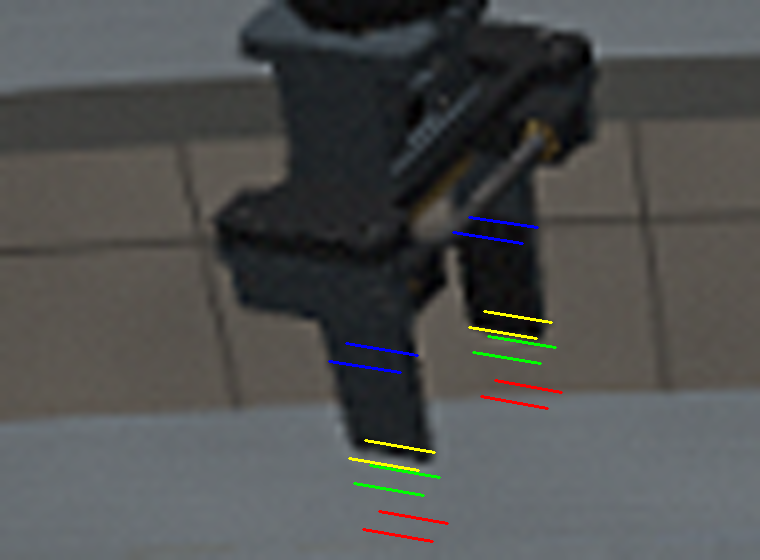

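This confirms it. The real fingertips are at about tool z = -12 mm (yellow marks), so they are some 34 mm shorter than the reported TCP and nose_length imply. The tips are therefore at z≈81 mm now. I'll go down another 16 mm and then press in.

Emit:
apply_moves(
  moves=[
    {"x": 1,"y": 1,"z": 5,"ax": 0,"ay": 0,"az": 0,"grip": 1},
    {"x": 0,"y": 0,"z": 5,"ax": 0,"ay": 0,"az": 0,"grip": 1},
    {"x": 0,"y": 0,"z": 5,"ax": 0,"ay": 0,"az": 0,"grip": 1},
    {"x": 0,"y": 0,"z": 0,"ax": 0,"ay": 0,"az": 0,"grip": 1},
  ],
)

```text
time: 4.38
ee_pos: [0.5748, -0.0544, 0.0532]
eef_rot: [0.284, 3.126, 0.007]
contact_force: [0.7, 1.0, 0.7]
width: 0.003
```

```bash
python3 - <<'E'
from h import *
from station import capture,robot
pos()
im=cv2.cvtColor(capture("wrist"),cv2.COLOR_RGB2BGR)
cv2.imwrite("pics/w7.png",cv2.resize(im[80:300,130:330],None,fx=3,fy=2.7,interpolation=cv2.INTER_CUBIC))
E
```

```text
t 4.38 box-frame TCP [  0.7 147.4  53.2] yawerr 0.0046 tilt [ 0.003  0.004 -1.   ] F [0.7 1.  0.7] w 0.003
```

View pics/w7.png

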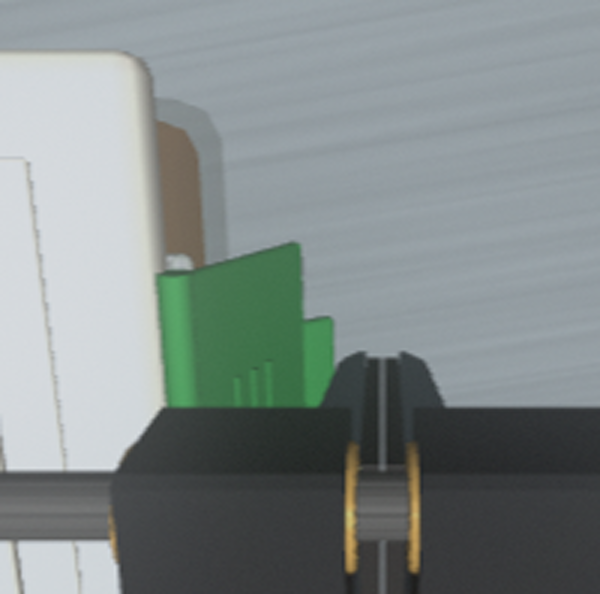

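The clip is now at about 0.55 rad with its tab at wrist u≈241, just inside the fingers. Pressing inward.

Emit:
apply_moves(
  moves=[
    {"x": 0,"y": -4,"z": 0,"ax": 0,"ay": 0,"az": 0,"grip": 1},
    {"x": 0,"y": -4,"z": 0,"ax": 0,"ay": 0,"az": 0,"grip": 1},
    {"x": 0,"y": -2,"z": 0,"ax": 0,"ay": 0,"az": 0,"grip": 1},
  ],
)

```text
time: 4.68
ee_pos: [0.5727, -0.0634, 0.0525]
eef_rot: [0.284, 3.128, 0.01]
contact_force: [1.2, 4.2, -0.0]
width: 0.006
```

```bash
python3 -c "
from h import *
pos()"
```

```text
t 4.68 box-frame TCP [  0.3 138.2  52.5] yawerr 0.0051 tilt [ 0.002  0.006 -1.   ] F [ 1.2  4.2 -0. ] w 0.006
```

Emit:
apply_moves(
  moves=[
    {"x": 0,"y": -2,"z": 0,"ax": 0,"ay": 0,"az": 0,"grip": 1},
    {"x": 0,"y": 0,"z": 0,"ax": 0,"ay": 0,"az": 0,"grip": 1},
  ],
)

```text
time: 4.85
ee_pos: [0.5725, -0.0645, 0.0526]
eef_rot: [0.287, 3.127, 0.015]
contact_force: [0.5, 2.5, -0.9]
width: 0.002
```

Emit:
apply_moves(
  moves=[
    {"x": 0,"y": -2,"z": 0,"ax": 0,"ay": 0,"az": 0,"grip": 1},
  ],
)

```text
time: 4.93
ee_pos: [0.5723, -0.0656, 0.0526]
eef_rot: [0.288, 3.127, 0.018]
contact_force: [0.8, 6.4, -0.5]
width: 0.002
```

```bash
python3 - <<'E'
from h import *
from station import capture,robot
pos()
im=cv2.cvtColor(capture("wrist"),cv2.COLOR_RGB2BGR)
cv2.imwrite("pics/w8.png",cv2.resize(im[80:300,130:330],None,fx=3,fy=2.7,interpolation=cv2.INTER_CUBIC))
E
```

```text
t 4.93 box-frame TCP [  0.4 135.9  52.6] yawerr 0.0023 tilt [ 0.003  0.011 -1.   ] F [ 0.8  6.4 -0.5] w 0.002
```

View pics/w8.png

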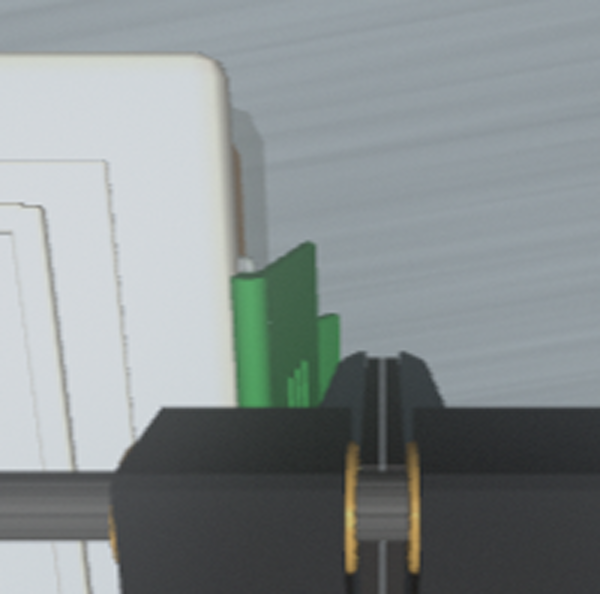

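```bash
python3 -c "
from h import *
fitclip((204,100),(235,170),(243,197))"
```

```text
dx,dy mm [-0.   1.5] angle 0.29 res [-0.   0.   1.1  0.2 -0.3 -0.1]
```

Emit:
apply_moves(
  moves=[
    {"x": 0,"y": -2,"z": 0,"ax": 0,"ay": 0,"az": 0,"grip": 1},
    {"x": 0,"y": -1,"z": 0,"ax": 0,"ay": 0,"az": 0,"grip": 1},
  ],
)

```text
time: 5.15
ee_pos: [0.5721, -0.0672, 0.0528]
eef_rot: [0.29, 3.126, 0.023]
contact_force: [0.4, 5.2, -1.2]
width: 0.004
```

```bash
python3 -c "
from h import *
pos()"
```

```text
t 5.15 box-frame TCP [  0.5 134.3  52.8] yawerr 0.0009 tilt [ 0.004  0.014 -1.   ] F [ 0.4  5.2 -1.2] w 0.004
```

Emit:
apply_moves(
  moves=[
    {"x": 0,"y": -2,"z": 0,"ax": 0.01,"ay": 0,"az": 0,"grip": 1},
    {"x": 0,"y": -2,"z": 0,"ax": 0,"ay": 0,"az": 0,"grip": 1},
  ],
)

```text
time: 5.32
ee_pos: [0.5716, -0.07, 0.0529]
eef_rot: [0.291, 3.126, 0.01]
contact_force: [0.8, 2.0, -0.2]
width: 0.003
```

```bash
python3 - <<'E'
from h import *
from station import capture,robot
pos()
im=cv2.cvtColor(capture("wrist"),cv2.COLOR_RGB2BGR)
cv2.imwrite("pics/w9.png",cv2.resize(im[80:300,130:330],None,fx=3,fy=2.7,interpolation=cv2.INTER_CUBIC))
E
```

```text
t 5.32 box-frame TCP [  0.5 131.4  52.9] yawerr 0.0003 tilt [ 0.002  0.006 -1.   ] F [ 0.8  2.  -0.2] w 0.003
```

View pics/w9.png

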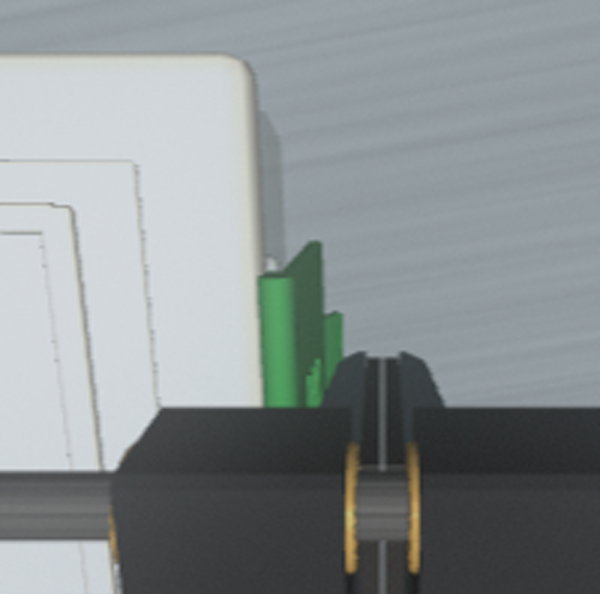

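```bash
python3 -c "
from h import *
fitclip((214,100),(237,169),(244,196))"
```

```text
dx,dy mm [-0.1  1.2] angle 0.19 res [-0.  -0.1  1.1  0.3 -0.3  0.1]
```

Emit:
apply_moves(
  moves=[
    {"x": 0,"y": -2,"z": 0,"ax": 0,"ay": 0,"az": 0,"grip": 1},
    {"x": 0,"y": -1,"z": 0,"ax": 0,"ay": 0,"az": 0,"grip": 1},
  ],
)

```text
time: 5.53
ee_pos: [0.5714, -0.0713, 0.053]
eef_rot: [0.294, 3.125, 0.017]
contact_force: [2.4, 7.9, -0.7]
width: 0.005
```

```bash
python3 -c "
from h import *
pos()"
```

```text
t 5.53 box-frame TCP [  0.5 130.1  53. ] yawerr -0.0013 tilt [ 0.003  0.011 -1.   ] F [ 2.4  7.9 -0.7] w 0.005
```

Emit:
apply_moves(
  moves=[
    {"x": 0,"y": -2,"z": 0,"ax": 0.008,"ay": 0,"az": 0,"grip": 1},
  ],
)

```text
time: 5.62
ee_pos: [0.5714, -0.0716, 0.053]
eef_rot: [0.296, 3.125, 0.01]
contact_force: [2.4, 11.8, -1.2]
width: 0.009
```

Emit:
apply_moves(
  moves=[
    {"x": 0,"y": -2,"z": 0,"ax": 0,"ay": 0,"az": 0,"grip": 1},
  ],
)

```text
time: 5.7
ee_pos: [0.5714, -0.0714, 0.053]
eef_rot: [0.298, 3.125, 0.016]
contact_force: [2.0, 12.2, 0.1]
width: 0.006
```

```bash
python3 - <<'E'
from h import *
from station import capture,robot
pos()
im=cv2.cvtColor(capture("wrist"),cv2.COLOR_RGB2BGR)
cv2.imwrite("pics/w10.png",cv2.resize(im[80:300,130:330],None,fx=3,fy=2.7,interpolation=cv2.INTER_CUBIC))
E
```

```text
t 5.7 box-frame TCP [  0.5 130.   53. ] yawerr -0.004 tilt [ 0.003  0.01  -1.   ] F [ 2.  12.2  0.1] w 0.006
```

View pics/w10.png

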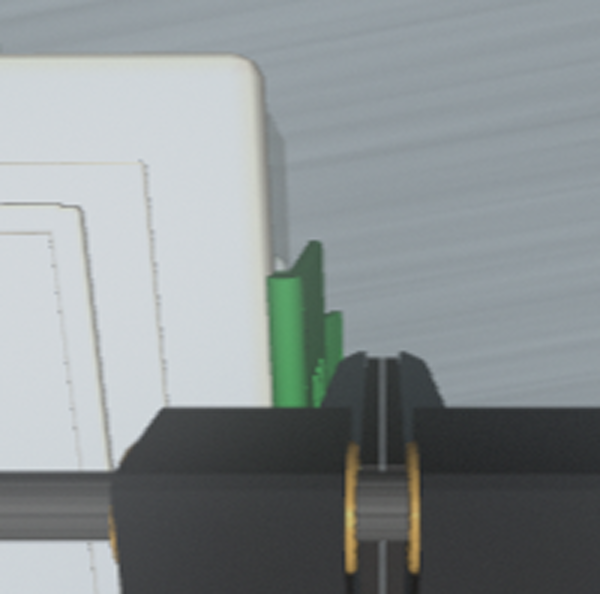

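Force has risen to 12 N while the tool stalled at y=130, but the plate in the picture is still slightly open. The thicker upper part of the finger is probably bearing on the hinge or lid edge. I'll back off and lean the tool outward so that only the tip presses the tab.

Emit:
apply_moves(
  moves=[
    {"x": 0,"y": 8,"z": 0,"ax": 0,"ay": 0,"az": 0,"grip": 1},
    {"x": 0,"y": 0,"z": 0,"ax": 0.1,"ay": 0,"az": 0,"grip": 1},
    {"x": 0,"y": 0,"z": 0,"ax": 0.1,"ay": 0,"az": 0,"grip": 1},
    {"x": 0,"y": 0,"z": 0,"ax": 0.1,"ay": 0,"az": 0,"grip": 1},
    {"x": 0,"y": 0,"z": 0,"ax": 0,"ay": 0,"az": 0,"grip": 1},
  ],
)

```text
time: 6.17
ee_pos: [0.5744, -0.069, 0.0553]
eef_rot: [-0.299, -3.069, 0.479]
contact_force: [0.5, 1.4, -0.5]
width: 0.007
```

```bash
cat >> h.py <<'E'
def tip():
    s,R=st();c,sn=np.cos(BOX[2]),np.sin(BOX[2]);d=s['ee_pos']-R[:,2]*.012-[BOX[0],BOX[1],0]
    print('tip box-frame',(np.array([c*d[0]+sn*d[1],-sn*d[0]+c*d[1],d[2]])*1000).round(1))
E
python3 - <<'E'
from h import *
from station import capture,robot
fitclip((217,100),(237,169),(244,195))
pos();tip()
im=cv2.cvtColor(capture("wrist"),cv2.COLOR_RGB2BGR)
cv2.imwrite("pics/w11.png",cv2.resize(im[80:300,100:330],None,fx=3,fy=2.7,interpolation=cv2.INTER_CUBIC))
E
```

```text
dx,dy mm [ 2.1 22.7] angle -0.18 res [ 0.   0.7  1.2 -0.2 -0.3 -1.1]
t 6.17 box-frame TCP [  3.1 132.9  55.3] yawerr -0.0096 tilt [-0.05  -0.3   -0.953] F [ 0.5  1.4 -0.5] w 0.007
tip box-frame [  3.  136.6  66.7]
```

View pics/w11.png

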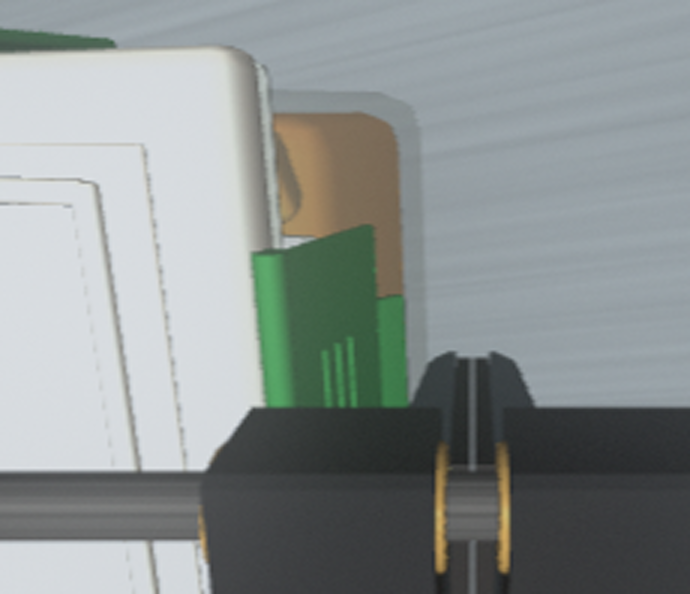

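Emit:
apply_moves(
  moves=[
    {"x": 2,"y": -3,"z": 1,"ax": 0,"ay": 0,"az": 0,"grip": 1},
    {"x": 0,"y": -2,"z": 0.6,"ax": 0,"ay": 0,"az": 0,"grip": 1},
  ],
)

```text
time: 6.38
ee_pos: [0.571, -0.0754, 0.0557]
eef_rot: [-0.297, -3.07, 0.473]
contact_force: [-1.0, 0.2, 0.5]
width: 0.005
```

```bash
python3 - <<'E'
from h import *
fitclip.__defaults__
pos();tip()
E
```

```text
t 6.38 box-frame TCP [  0.9 126.1  55.7] yawerr -0.0082 tilt [-0.05  -0.296 -0.954] F [-1.   0.2  0.5] w 0.005
tip box-frame [  0.9 129.7  67.2]
```

Emit:
apply_moves(
  moves=[
    {"x": 0,"y": -2,"z": 0.6,"ax": 0,"ay": 0,"az": 0,"grip": 1},
    {"x": 0,"y": 0,"z": 0,"ax": 0,"ay": 0,"az": 0,"grip": 1},
  ],
)

```text
time: 6.55
ee_pos: [0.5701, -0.0797, 0.0562]
eef_rot: [-0.303, -3.071, 0.469]
contact_force: [0.2, 3.5, -0.2]
width: 0.004
```

```bash
python3 - <<'E'
from h import *
from station import capture
pos();tip()
im=cv2.cvtColor(capture("wrist"),cv2.COLOR_RGB2BGR)
cv2.imwrite("pics/w12.png",cv2.resize(im[80:300,100:330],None,fx=3,fy=2.7,interpolation=cv2.INTER_CUBIC))
E
```

```text
t 6.55 box-frame TCP [  0.8 121.7  56.2] yawerr -0.0121 tilt [-0.049 -0.294 -0.955] F [ 0.2  3.5 -0.2] w 0.004
tip box-frame [  0.8 125.3  67.7]
```

View pics/w12.png

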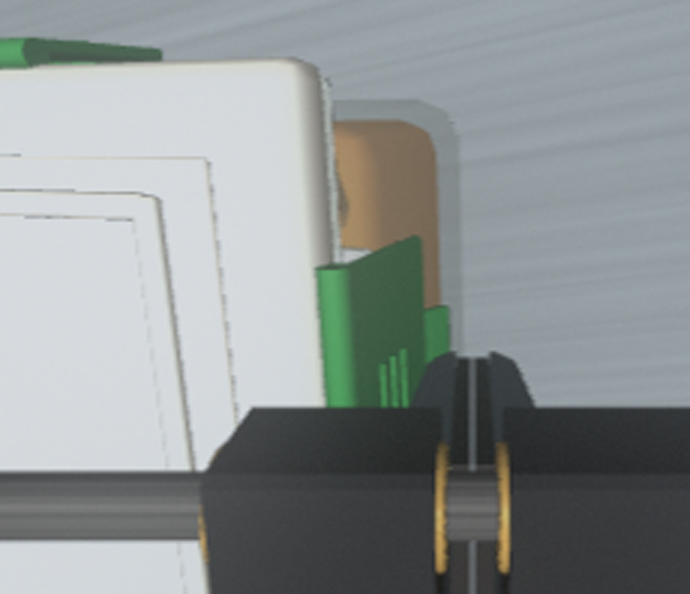

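```bash
python3 - <<'E'
from h import *
fitclip((206,102),(240,168),(249,194))
print(wproj(box2w([(-.082,.112,.112)],*BOX)))
E
```

```text
dx,dy mm [0.2 5.5] angle 0.03 res [-0.  -0.1  1.2  0.2 -0.3  0.1]
[[194.89019681 101.87746861]]
```

Emit:
apply_moves(
  moves=[
    {"x": 0,"y": -2,"z": 0.6,"ax": 0,"ay": 0,"az": 0,"grip": 1},
    {"x": 0,"y": 0,"z": 0,"ax": 0,"ay": 0,"az": 0,"grip": 1},
  ],
)

```text
time: 6.77
ee_pos: [0.5703, -0.0795, 0.0562]
eef_rot: [-0.312, -3.074, 0.457]
contact_force: [-0.7, 3.2, 0.3]
width: 0.004
```

```bash
python3 - <<'E'
from h import *
pos();tip()
E
```

```text
t 6.77 box-frame TCP [  0.9 121.9  56.2] yawerr -0.0177 tilt [-0.047 -0.286 -0.957] F [-0.7  3.2  0.3] w 0.004
tip box-frame [  0.9 125.4  67.7]
```

Emit:
apply_moves(
  moves=[
    {"x": 0,"y": -3,"z": 0.8,"ax": 0.01,"ay": 0,"az": -0.015,"grip": 1},
  ],
)

```text
time: 6.85
ee_pos: [0.5701, -0.0803, 0.0561]
eef_rot: [-0.293, -3.073, 0.462]
contact_force: [0.3, 15.5, 1.2]
width: 0.007
```

Emit:
apply_moves(
  moves=[
    {"x": 0,"y": -3,"z": 0.8,"ax": 0,"ay": 0,"az": 0,"grip": 1},
  ],
)

```text
time: 6.93
ee_pos: [0.5702, -0.0802, 0.0561]
eef_rot: [-0.298, -3.076, 0.451]
contact_force: [-1.0, 14.6, 3.2]
width: 0.009
```

```bash
python3 - <<'E'
from h import *
from station import capture
pos();tip()
im=cv2.cvtColor(capture("wrist"),cv2.COLOR_RGB2BGR)
cv2.imwrite("pics/w13.png",cv2.resize(im[80:300,100:330],None,fx=3,fy=2.7,interpolation=cv2.INTER_CUBIC))
E
```

```text
t 6.93 box-frame TCP [  1.  121.2  56.1] yawerr -0.0083 tilt [-0.046 -0.283 -0.958] F [-1.  14.6  3.2] w 0.009
tip box-frame [  0.9 124.7  67.6]
```

View pics/w13.png

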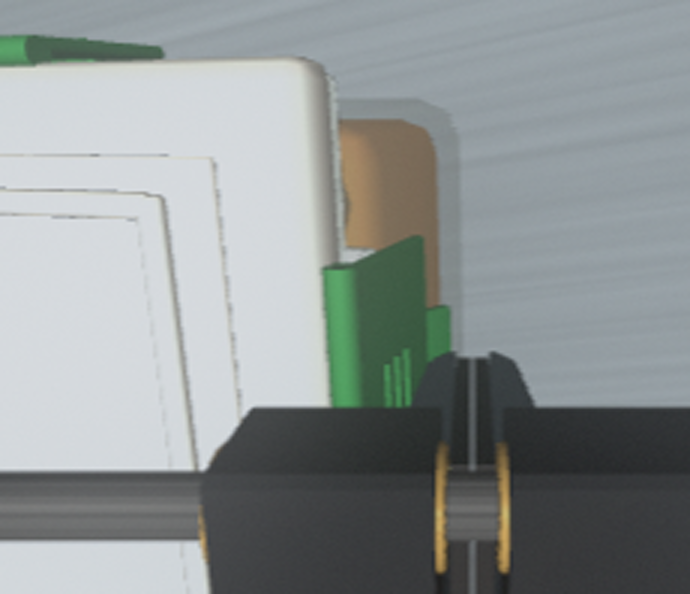

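Hard stop at 15 N, so it is probably snapped. I'll back off and look at whether it stays shut.

Emit:
apply_moves(
  moves=[
    {"x": 0,"y": 10,"z": -3,"ax": 0,"ay": 0,"az": 0,"grip": 1},
    {"x": 0,"y": 20,"z": -6,"ax": 0,"ay": 0,"az": 0,"grip": 1},
    {"x": 0,"y": 15,"z": -5,"ax": 0,"ay": 0,"az": 0,"grip": 1},
    {"x": 0,"y": 0,"z": 0,"ax": 0,"ay": 0,"az": 0,"grip": 1},
  ],
)

```text
time: 7.32
ee_pos: [0.5795, -0.0335, 0.0578]
eef_rot: [-0.304, -3.077, 0.45]
contact_force: [0.3, 0.1, -0.5]
width: 0.008
```

```bash
python3 - <<'E'
from h import *
from station import capture
pos();tip()
im=cv2.cvtColor(capture("wrist"),cv2.COLOR_RGB2BGR)
cv2.imwrite("pics/w14.png",cv2.resize(im[80:300,50:330],None,fx=2.7,fy=2.7,interpolation=cv2.INTER_CUBIC))
E
```

```text
t 7.32 box-frame TCP [  1.6 168.8  57.8] yawerr -0.0129 tilt [-0.045 -0.282 -0.958] F [ 0.3  0.1 -0.5] w 0.008
tip box-frame [  1.5 172.2  69.3]
```

View pics/w14.png

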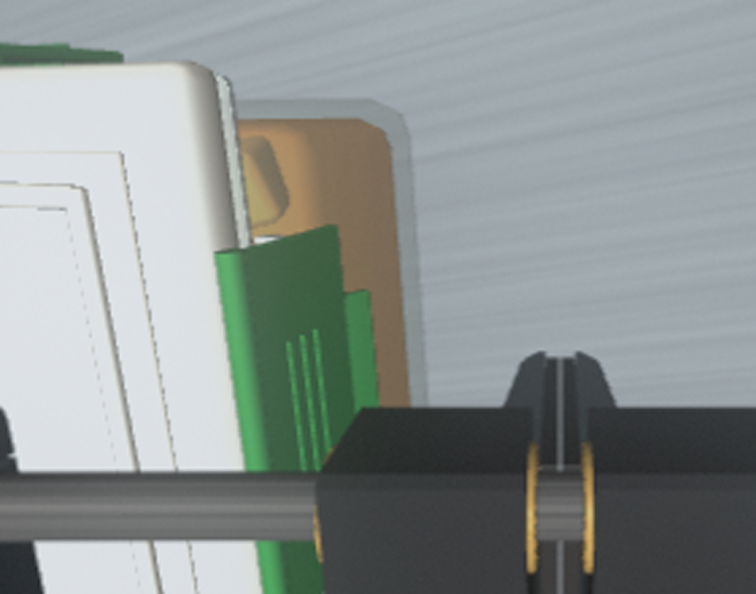

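Emit:
apply_moves(
  moves=[
    {"x": 0,"y": 0,"z": -30,"ax": -0.095,"ay": 0,"az": 0,"grip": 1},
    {"x": 0,"y": 0,"z": -35,"ax": -0.095,"ay": 0,"az": 0,"grip": 1},
    {"x": 0,"y": 0,"z": -35,"ax": -0.095,"ay": 0,"az": -0.013,"grip": 1},
    {"x": 30,"y": 0,"z": -20,"ax": 0,"ay": 0,"az": 0,"grip": 1},
    {"x": 30,"y": 20,"z": -10,"ax": 0,"ay": 0,"az": 0,"grip": 1},
  ],
)

```text
time: 7.78
ee_pos: [0.5266, 0.0106, 0.1854]
eef_rot: [0.283, 3.127, 0.001]
contact_force: [-0.1, 0.8, 0.1]
width: 0.007
```

```bash
python3 - <<'E'
from h import *
from station import capture
pos()
im=cv2.cvtColor(capture("wrist"),cv2.COLOR_RGB2BGR);cv2.imwrite("pics/w15.png",im)
im=cv2.cvtColor(capture("top"),cv2.COLOR_RGB2BGR);cv2.imwrite("pics/t15.png",cv2.resize(im[120:270,250:440],None,fx=4,fy=4,interpolation=cv2.INTER_CUBIC));cv2.imwrite("pics/top15.png",im)
E
```

```text
t 7.78 box-frame TCP [-58.6 202.3 185.4] yawerr 0.0057 tilt [ 0.002  0.    -1.   ] F [-0.1  0.8  0.1] w 0.007
```

View pics/w15.png

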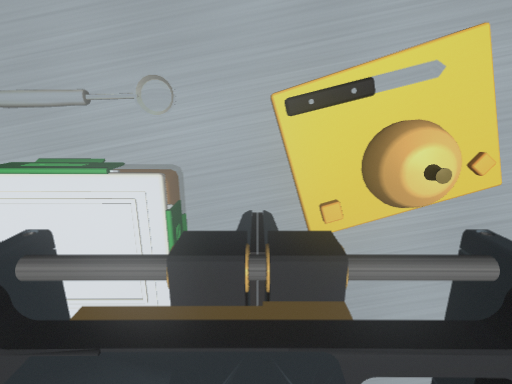

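View pics/t15.png

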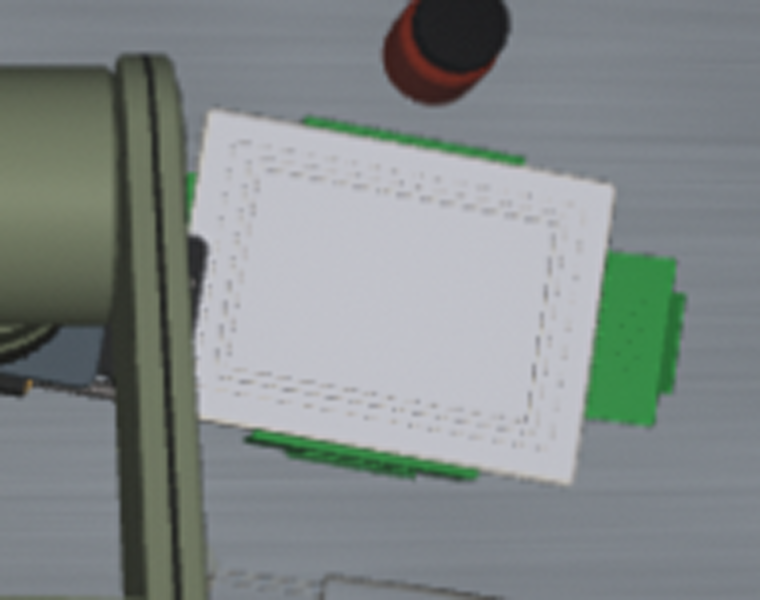

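```bash
python3 - <<'E'
from h import *
for dy in(0,.003):
 for a in (0,.15,.3,.6):
    q=lambda x,r:(x,dy+.114+r*np.sin(a),.108-r*np.cos(a))
    print(dy,a,wproj(box2w([(-.082,.112+dy,.112),q(-.045,0),q(-.045,.035),q(-.027,.042)],*BOX)).round().tolist())
im=cv2.imread('pics/w15.png')
cv2.imwrite("pics/w15z.png",cv2.resize(im[150:260,120:270],None,fx=5,fy=5,interpolation=cv2.INTER_CUBIC))
E
```

```text
0 0 [[157.0, 177.0], [163.0, 213.0], [173.0, 203.0], [176.0, 216.0]]
0 0.15 [[157.0, 177.0], [163.0, 213.0], [178.0, 203.0], [182.0, 216.0]]
0 0.3 [[157.0, 177.0], [163.0, 213.0], [182.0, 203.0], [187.0, 216.0]]
0 0.6 [[157.0, 177.0], [163.0, 213.0], [190.0, 204.0], [195.0, 218.0]]
0.003 0 [[160.0, 177.0], [166.0, 213.0], [176.0, 203.0], [179.0, 216.0]]
0.003 0.15 [[160.0, 177.0], [166.0, 213.0], [181.0, 203.0], [184.0, 216.0]]
0.003 0.3 [[160.0, 177.0], [166.0, 213.0], [185.0, 203.0], [189.0, 216.0]]
0.003 0.6 [[160.0, 177.0], [166.0, 213.0], [193.0, 204.0], [198.0, 218.0]]
```

View pics/w15z.png

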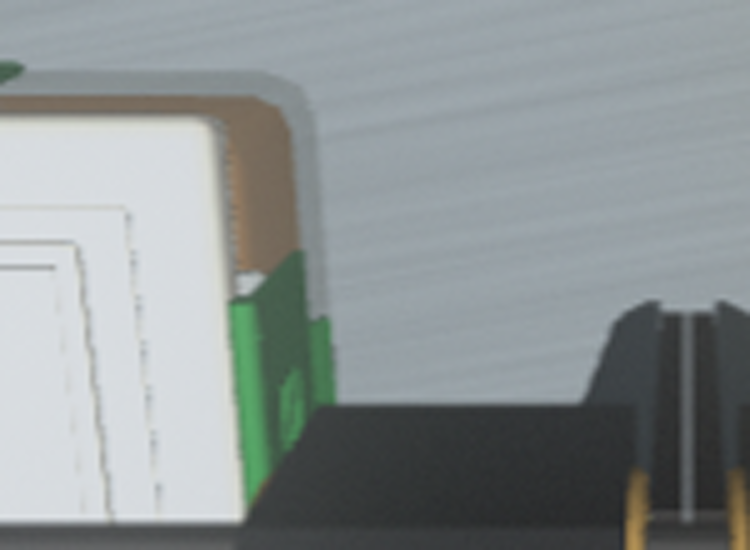

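The left clip has stayed shut: the fit gives an angle of about 0, with the tab tight under the lid at wrist (186,213). The box has not visibly moved. Going over to the right end.

Emit:
apply_moves(
  moves=[
    {"x": -15,"y": -38,"z": -4,"ax": 0,"ay": 0,"az": 0,"grip": 1},
    {"x": -15,"y": -38,"z": 0,"ax": 0,"ay": 0,"az": 0,"grip": 1},
    {"x": -15,"y": -38,"z": 0,"ax": 0,"ay": 0,"az": 0,"grip": 1},
    {"x": -13,"y": -38,"z": 0,"ax": 0,"ay": 0,"az": 0,"grip": 1},
    {"x": 0,"y": -38,"z": 0,"ax": 0,"ay": 0,"az": 0,"grip": 1},
  ],
)

```text
time: 8.3
ee_pos: [0.5499, -0.1856, 0.1893]
eef_rot: [0.25, 3.129, 0.001]
contact_force: [0.4, -0.2, 0.4]
width: 0.006
```

Emit:
apply_moves(
  moves=[
    {"x": 0,"y": -38,"z": 0,"ax": 0,"ay": 0,"az": 0,"grip": 1},
    {"x": 0,"y": -38,"z": 0,"ax": 0,"ay": 0,"az": 0,"grip": 1},
    {"x": 0,"y": -38,"z": 0,"ax": 0,"ay": 0,"az": 0,"grip": 1},
    {"x": 0,"y": -30,"z": 0,"ax": 0,"ay": 0,"az": 0,"grip": 1},
    {"x": 0,"y": 0,"z": 0,"ax": 0,"ay": 0,"az": 0,"grip": 1},
  ],
)

```text
time: 8.72
ee_pos: [0.5216, -0.3466, 0.1841]
eef_rot: [-0.258, -3.125, 0.008]
contact_force: [0.8, 0.2, 0.1]
width: 0.01
```

```bash
python3 - <<'E'
from h import *
pos();tip()
E
```

```text
t 8.72 box-frame TCP [   2.5 -149.6  184.1] yawerr 0.0214 tilt [-0.006 -0.005 -1.   ] F [0.8 0.2 0.1] w 0.01
tip box-frame [   2.6 -149.5  196.1]
```

Emit:
apply_moves(
  moves=[
    {"x": 2,"y": 0,"z": 0,"ax": -0.1,"ay": 0,"az": 0.02,"grip": 1},
    {"x": 0,"y": 0,"z": 0,"ax": -0.1,"ay": 0,"az": 0,"grip": 1},
    {"x": 0,"y": 0,"z": 0,"ax": -0.1,"ay": 0,"az": 0,"grip": 1},
    {"x": 0,"y": 0,"z": 0,"ax": 0,"ay": 0,"az": 0,"grip": 1},
  ],
)

```text
time: 9.05
ee_pos: [0.5174, -0.3489, 0.1807]
eef_rot: [0.29, 3.073, 0.476]
contact_force: [-0.9, -0.7, -0.1]
width: 0.005
```

```bash
cat >> h.py <<'E'
def tipgo(bx,by,z):
    s,R=st();T=box2w([(bx,by,z)],*BOX)[0]
    print('to tip target, tool mm',(R.T@(T-(s['ee_pos']-R[:,2]*.012))*1000).round(1))
E
python3 - <<'E'
from h import *
from station import capture
pos();tip();tipgo(0,-.142,.145);tipgo(0,-.142,.067)
im=cv2.cvtColor(capture("wrist"),cv2.COLOR_RGB2BGR);cv2.imwrite("pics/w16.png",im)
E
```

```text
t 9.05 box-frame TCP [  -1.2 -152.6  180.7] yawerr -0.0038 tilt [ 0.046  0.298 -0.953] F [-0.9 -0.7 -0.1] w 0.005
tip box-frame [  -1.1 -156.3  192.2]
to tip target, tool mm [-1.6 -0.6 49.2]
to tip target, tool mm [ -2.4 -24.2 123.6]
```

View pics/w16.png

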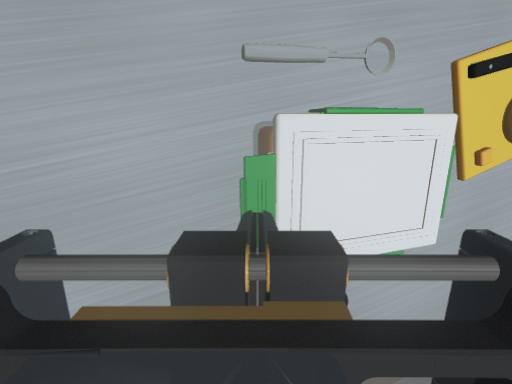

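The wrist picture shows the right clip upright under the fingertips at about (258,190). I'll descend onto it.

Emit:
apply_moves(
  moves=[
    {"x": -1,"y": 0,"z": 24,"ax": 0,"ay": 0,"az": 0,"grip": 1},
    {"x": 0,"y": 0,"z": 22,"ax": 0,"ay": 0,"az": 0,"grip": 1},
    {"x": 0,"y": 0,"z": 0,"ax": 0,"ay": 0,"az": 0,"grip": 1},
  ],
)

```text
time: 9.35
ee_pos: [0.5211, -0.3339, 0.1363]
eef_rot: [0.288, 3.076, 0.461]
contact_force: [-0.6, 0.9, 0.3]
width: 0.005
```

```bash
python3 - <<'E'
from h import *
pos();tip();tipgo(0,-.142,.067)
E
```

```text
t 9.35 box-frame TCP [  -0.3 -137.2  136.3] yawerr -0.0024 tilt [ 0.045  0.289 -0.956] F [-0.6  0.9  0.3] w 0.005
tip box-frame [  -0.2 -140.7  147.8]
to tip target, tool mm [ -1.  -24.8  76.9]
```

Emit:
apply_moves(
  moves=[
    {"x": 0,"y": -4,"z": 12,"ax": 0,"ay": 0,"az": 0,"grip": 1},
    {"x": 0,"y": -4,"z": 12,"ax": 0,"ay": 0,"az": 0,"grip": 1},
    {"x": 0,"y": -4,"z": 12,"ax": 0,"ay": 0,"az": 0,"grip": 1},
    {"x": 0,"y": 0,"z": 0,"ax": 0,"ay": 0,"az": 0,"grip": 1},
  ],
)

```text
time: 9.68
ee_pos: [0.5223, -0.3312, 0.1007]
eef_rot: [0.276, 3.08, 0.448]
contact_force: [-0.6, 0.2, -0.5]
width: 0.005
```

```bash
python3 - <<'E'
from h import *
from station import capture
pos();tip();tipgo(0,-.142,.067)
im=cv2.cvtColor(capture("wrist"),cv2.COLOR_RGB2BGR);cv2.imwrite("pics/w17.png",im)
im=cv2.cvtColor(capture("side"),cv2.COLOR_RGB2BGR);cv2.imwrite("pics/s17.png",cv2.resize(im[200:340,200:360],None,fx=4,fy=4,interpolation=cv2.INTER_CUBIC))
E
```

```text
t 9.68 box-frame TCP [   0.3 -134.4  100.7] yawerr 0.0061 tilt [ 0.042  0.281 -0.959] F [-0.6  0.2 -0.5] w 0.005
tip box-frame [   0.4 -137.8  112.2]
to tip target, tool mm [  0.1 -16.9  42.1]
```

View pics/w17.png

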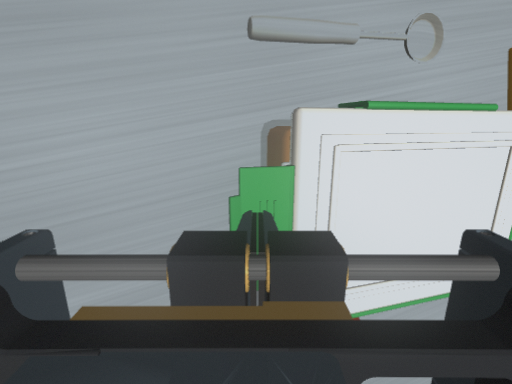

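View pics/s17.png

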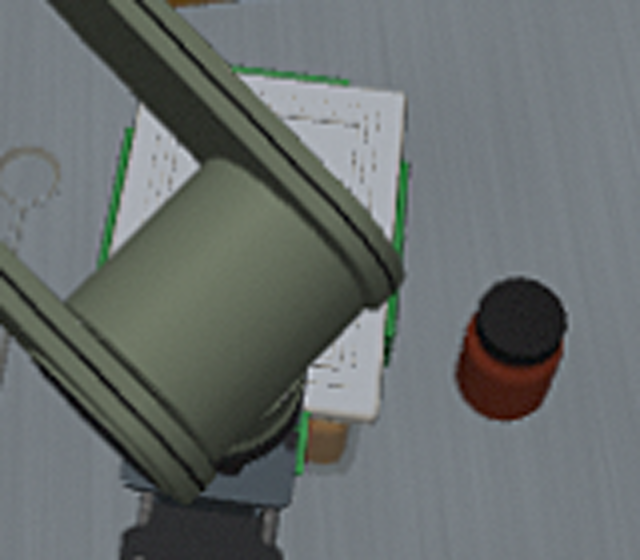

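The right clip is now about level, and the side view shows the left clip as only a thin line, so it is still shut. Continuing down.

Emit:
apply_moves(
  moves=[
    {"x": 0,"y": -5,"z": 10,"ax": 0,"ay": 0,"az": 0,"grip": 1},
    {"x": 0,"y": -4,"z": 10,"ax": 0,"ay": 0,"az": 0,"grip": 1},
    {"x": 0,"y": -4,"z": 10,"ax": 0,"ay": 0,"az": 0,"grip": 1},
    {"x": 0,"y": -4,"z": 9,"ax": 0,"ay": 0,"az": 0,"grip": 1},
    {"x": 0,"y": 0,"z": 0,"ax": 0,"ay": 0,"az": 0,"grip": 1},
  ],
)

```text
time: 10.2
ee_pos: [0.525, -0.3386, 0.062]
eef_rot: [0.27, 3.071, 0.435]
contact_force: [-0.2, 0.3, 0.3]
width: 0.006
```

```bash
python3 - <<'E'
from h import *
from station import capture
pos();tip();tipgo(0,-.130,.067)
im=cv2.cvtColor(capture("wrist"),cv2.COLOR_RGB2BGR);cv2.imwrite("pics/w18.png",cv2.resize(im[80:300,200:400],None,fx=3,fy=2.7,interpolation=cv2.INTER_CUBIC))
E
```

```text
t 10.2 box-frame TCP [   4.4 -141.2   62. ] yawerr 0.0108 tilt [ 0.052  0.273 -0.961] F [-0.2  0.3  0.3] w 0.006
tip box-frame [   4.4 -144.5   73.5]
to tip target, tool mm [ 4.3 12.2 10.3]
```

View pics/w18.png

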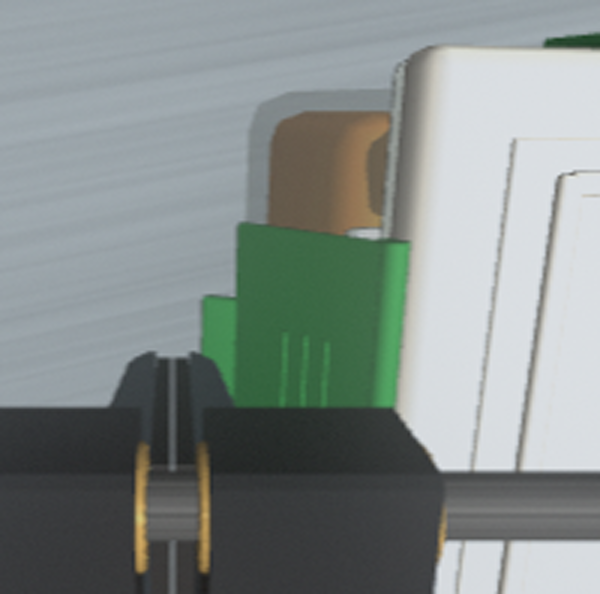

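Emit:
apply_moves(
  moves=[
    {"x": 3,"y": -2,"z": 7,"ax": 0,"ay": 0.006,"az": 0.01,"grip": 1},
    {"x": 0,"y": 4,"z": 1,"ax": 0,"ay": 0,"az": 0,"grip": 1},
    {"x": 0,"y": 4,"z": 1,"ax": 0,"ay": 0,"az": 0,"grip": 1},
  ],
)

```text
time: 10.5
ee_pos: [0.5234, -0.332, 0.0541]
eef_rot: [0.289, 3.077, 0.432]
contact_force: [-0.3, -1.7, 0.7]
width: 0.007
```

```bash
python3 - <<'E'
from h import *
pos();tip();tipgo(0,-.124,.067)
E
```

```text
t 10.5 box-frame TCP [   1.6 -134.9   54.1] yawerr -0.0018 tilt [ 0.046  0.271 -0.961] F [-0.3 -1.7  0.7] w 0.007
tip box-frame [   1.6 -138.2   65.6]
to tip target, tool mm [ 1.6 14.   2.6]
```

Emit:
apply_moves(
  moves=[
    {"x": 0,"y": 4,"z": 0.8,"ax": 0,"ay": 0,"az": 0,"grip": 1},
    {"x": 0,"y": 4,"z": 0.8,"ax": 0,"ay": 0,"az": 0,"grip": 1},
  ],
)

```text
time: 10.67
ee_pos: [0.5244, -0.3262, 0.0539]
eef_rot: [0.287, 3.079, 0.422]
contact_force: [-1.8, -8.4, -3.5]
width: 0.007
```

Emit:
apply_moves(
  moves=[
    {"x": 0,"y": 2,"z": 0.5,"ax": 0,"ay": 0,"az": 0,"grip": 1},
  ],
)

```text
time: 10.75
ee_pos: [0.5245, -0.3257, 0.0537]
eef_rot: [0.286, 3.08, 0.415]
contact_force: [-2.4, -5.4, -1.5]
width: 0.004
```

Emit:
apply_moves(
  moves=[
    {"x": 0,"y": 2,"z": 0.5,"ax": 0,"ay": 0,"az": 0,"grip": 1},
  ],
)

```text
time: 10.83
ee_pos: [0.5246, -0.3254, 0.0537]
eef_rot: [0.284, 3.081, 0.408]
contact_force: [-1.8, -6.2, -1.8]
width: 0.005
```

```bash
python3 - <<'E'
from h import *
from station import capture
pos();tip()
im=cv2.cvtColor(capture("wrist"),cv2.COLOR_RGB2BGR);cv2.imwrite("pics/w19.png",cv2.resize(im[80:300,200:400],None,fx=3,fy=2.7,interpolation=cv2.INTER_CUBIC))
E
```

```text
t 10.83 box-frame TCP [   1.5 -128.2   53.7] yawerr 0.0017 tilt [ 0.044  0.256 -0.966] F [-1.8 -6.2 -1.8] w 0.005
tip box-frame [   1.6 -131.3   65.3]
```

View pics/w19.png

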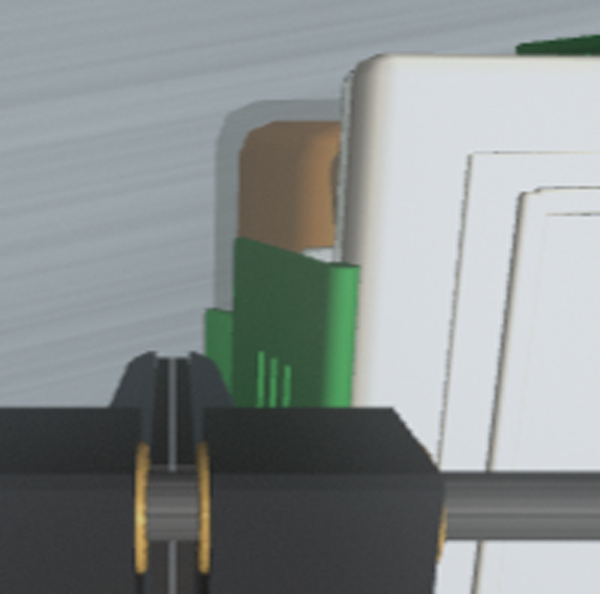

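Emit:
apply_moves(
  moves=[
    {"x": 0,"y": 3,"z": 0.8,"ax": -0.015,"ay": 0,"az": 0,"grip": 1},
    {"x": 0,"y": 3,"z": 0.8,"ax": -0.015,"ay": 0,"az": 0,"grip": 1},
  ],
)

```text
time: 11.05
ee_pos: [0.5257, -0.3203, 0.0543]
eef_rot: [0.281, 3.072, 0.447]
contact_force: [-0.6, -0.8, 0.1]
width: 0.005
```

```bash
python3 - <<'E'
from h import *
pos();tip()
E
```

```text
t 11.05 box-frame TCP [   1.7 -123.    54.3] yawerr 0.0034 tilt [ 0.05   0.28  -0.959] F [-0.6 -0.8  0.1] w 0.005
tip box-frame [   1.7 -126.4   65.8]
```

Emit:
apply_moves(
  moves=[
    {"x": 0,"y": 2,"z": 0.5,"ax": 0,"ay": 0,"az": 0,"grip": 1},
  ],
)

```text
time: 11.13
ee_pos: [0.526, -0.3194, 0.0542]
eef_rot: [0.281, 3.072, 0.443]
contact_force: [-2.4, -7.9, -2.7]
width: 0.003
```

Emit:
apply_moves(
  moves=[
    {"x": 0,"y": 2,"z": 0.5,"ax": -0.01,"ay": 0,"az": 0,"grip": 1},
  ],
)

```text
time: 11.22
ee_pos: [0.5261, -0.3192, 0.0543]
eef_rot: [0.278, 3.07, 0.45]
contact_force: [-2.6, -9.1, -1.8]
width: 0.005
```

Emit:
apply_moves(
  moves=[
    {"x": 0,"y": 2.5,"z": 0.5,"ax": -0.01,"ay": 0,"az": 0,"grip": 1},
  ],
)

```text
time: 11.3
ee_pos: [0.5261, -0.3191, 0.0544]
eef_rot: [0.276, 3.068, 0.457]
contact_force: [-3.1, -8.5, -2.0]
width: 0.004
```

```bash
python3 - <<'E'
from h import *
from station import capture
pos();tip()
im=cv2.cvtColor(capture("wrist"),cv2.COLOR_RGB2BGR);cv2.imwrite("pics/w20.png",cv2.resize(im[80:300,200:400],None,fx=3,fy=2.7,interpolation=cv2.INTER_CUBIC))
E
```

```text
t 11.3 box-frame TCP [   1.9 -121.8   54.4] yawerr 0.0064 tilt [ 0.053  0.287 -0.957] F [-3.1 -8.5 -2. ] w 0.004
tip box-frame [   1.9 -125.3   65.9]
```

View pics/w20.png

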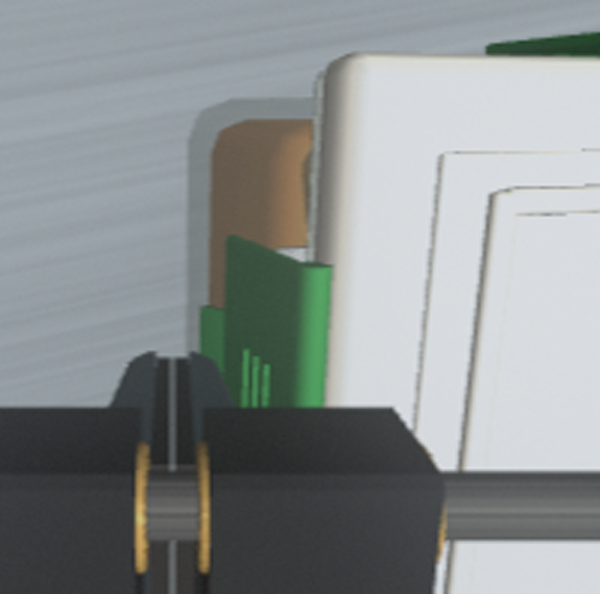

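Emit:
apply_moves(
  moves=[
    {"x": 0,"y": 3,"z": 0.8,"ax": -0.005,"ay": 0,"az": 0,"grip": 1},
  ],
)

```text
time: 11.43
ee_pos: [0.5262, -0.3191, 0.0544]
eef_rot: [0.276, 3.068, 0.455]
contact_force: [-3.5, -10.3, -0.8]
width: 0.004
```

Emit:
apply_moves(
  moves=[
    {"x": 0,"y": -10,"z": -3,"ax": 0,"ay": 0,"az": 0,"grip": 1},
    {"x": 0,"y": -20,"z": -6,"ax": 0,"ay": 0,"az": 0,"grip": 1},
    {"x": 0,"y": -15,"z": -5,"ax": 0,"ay": 0,"az": 0,"grip": 1},
    {"x": 0,"y": 0,"z": 0,"ax": 0,"ay": 0,"az": 0,"grip": 1},
  ],
)

```text
time: 11.77
ee_pos: [0.5181, -0.3646, 0.0562]
eef_rot: [0.274, 3.066, 0.462]
contact_force: [-0.2, -0.2, -0.0]
width: 0.008
```

```bash
python3 - <<'E'
from h import *
from station import capture
pos();tip()
im=cv2.cvtColor(capture("wrist"),cv2.COLOR_RGB2BGR);cv2.imwrite("pics/w21.png",cv2.resize(im[80:300,200:460],None,fx=2.7,fy=2.7,interpolation=cv2.INTER_CUBIC))
E
```

```text
t 11.77 box-frame TCP [   2.4 -168.    56.2] yawerr 0.0083 tilt [ 0.054  0.29  -0.956] F [-0.2 -0.2 -0. ] w 0.008
tip box-frame [   2.4 -171.5   67.7]
```

View pics/w21.png

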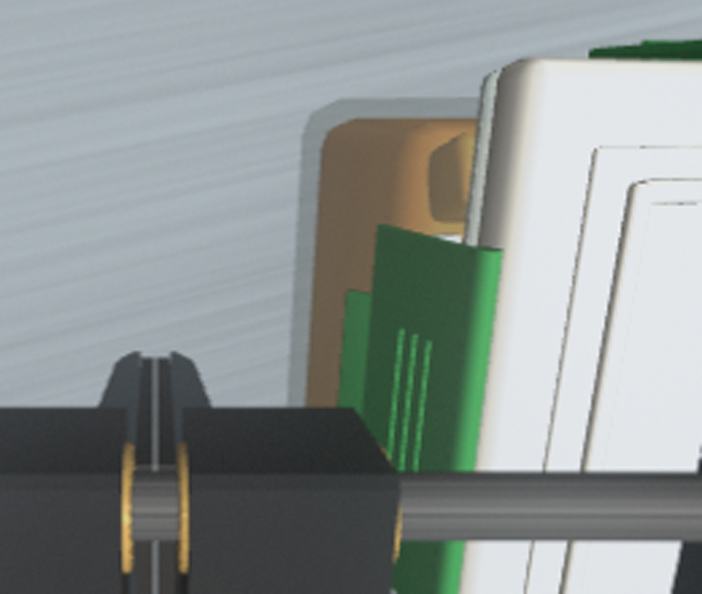

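The right clip stays shut after release: its tab is against the tub at crop (345,350), mirroring the left. I'll retract and check with both fixed cameras.

Emit:
apply_moves(
  moves=[
    {"x": 0,"y": 0,"z": -30,"ax": 0.095,"ay": 0,"az": 0,"grip": 1},
    {"x": 0,"y": 0,"z": -35,"ax": 0.095,"ay": 0,"az": 0,"grip": 1},
    {"x": 0,"y": -10,"z": -35,"ax": 0.095,"ay": 0,"az": 0,"grip": 1},
    {"x": 10,"y": -30,"z": -30,"ax": 0,"ay": 0,"az": 0,"grip": 1},
    {"x": 20,"y": -35,"z": -10,"ax": 0,"ay": 0,"az": 0,"grip": 1},
  ],
)

```text
time: 12.23
ee_pos: [0.4738, -0.4418, 0.1901]
eef_rot: [-0.269, -3.121, -0.031]
contact_force: [0.4, -0.8, 0.4]
width: 0.003
```

Emit:
apply_moves(
  moves=[
    {"x": 30,"y": -25,"z": 0,"ax": 0,"ay": 0,"az": 0,"grip": 1},
    {"x": 30,"y": -25,"z": 0,"ax": 0,"ay": 0,"az": 0,"grip": 1},
    {"x": 30,"y": -25,"z": 0,"ax": 0,"ay": 0,"az": 0,"grip": 1},
    {"x": 30,"y": -25,"z": 0,"ax": 0,"ay": 0,"az": 0,"grip": 1},
    {"x": 30,"y": -20,"z": 0,"ax": 0,"ay": 0,"az": 0,"grip": 1},
  ],
)

```text
time: 12.65
ee_pos: [0.3069, -0.5342, 0.1948]
eef_rot: [0.254, 3.128, 0.029]
contact_force: [0.7, -0.9, -0.0]
width: 0.006
```

Emit:
apply_moves(
  moves=[
    {"x": 0,"y": 0,"z": 0,"ax": 0,"ay": 0,"az": 0,"grip": 1},
    {"x": 0,"y": 0,"z": 0,"ax": 0,"ay": 0,"az": 0,"grip": 1},
    {"x": 0,"y": 0,"z": 0,"ax": 0,"ay": 0,"az": 0,"grip": 1},
  ],
)

```text
time: 12.9
ee_pos: [0.3009, -0.534, 0.1949]
eef_rot: [0.267, 3.129, 0.034]
contact_force: [0.3, -0.6, -0.5]
width: 0.005
```

```bash
python3 - <<'E'
from h import *
from station import capture
pos()
T=cv2.cvtColor(capture("top"),cv2.COLOR_RGB2BGR);cv2.imwrite("pics/top22.png",T)
S=cv2.cvtColor(capture("side"),cv2.COLOR_RGB2BGR);cv2.imwrite("pics/side22.png",S)
a=cv2.resize(T[110:270,100:440],None,fx=2.3,fy=2.3);
cv2.imwrite("pics/top22z.png",a)
cv2.imwrite("pics/side22z.png",cv2.resize(S[120:345,170:365],None,fx=2.6,fy=2.6,interpolation=cv2.INTER_CUBIC))
# object shifts by template matching
for nm,new in(('top',T),('side',S)):
    old=cv2.imread(f'pics/{nm}0.png')
    rs={'top':{'squashknife':(115,165,120,100),'jar':(342,108,40,42),'spoon':(280,248,102,34),'lid':(300,160,90,70)},'side':{'squashknife':(205,135,80,70),'jar':(308,265,40,42),'spoon':(185,232,35,82),'lid':(232,225,62,70)}}[nm]
    for k,(x,y,w,h) in rs.items():
        t=old[y:y+h,x:x+w]; r=cv2.matchTemplate(new[y-8:y+h+8,x-8:x+w+8],t,cv2.TM_CCOEFF_NORMED); _,m,_,l=cv2.minMaxLoc(r); print(nm,k,l[0]-8,l[1]-8,round(m,3))
E
```

```text
t 12.9 box-frame TCP [-179.7 -374.6  194.9] yawerr 0.0155 tilt [ 0.003  0.021 -1.   ] F [ 0.3 -0.6 -0.5] w 0.005
top squashknife 0 0 1.0
top jar 0 0 1.0
top spoon 0 0 0.992
top lid 0 0 0.998
side squashknife 0 0 0.998
side jar 0 0 0.998
side spoon 0 0 0.978
side lid 0 0 0.99
```

View pics/top22z.png

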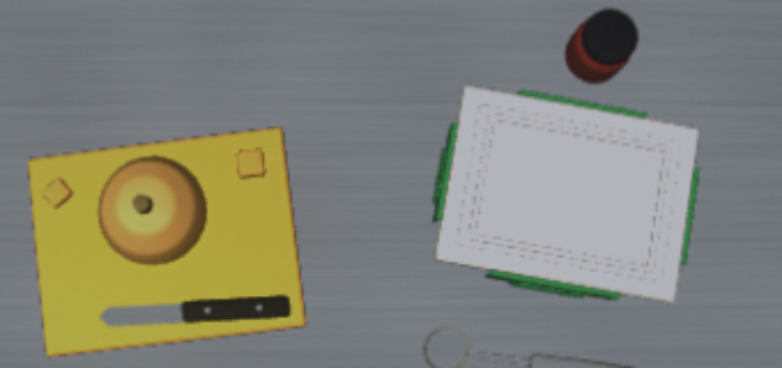

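View pics/side22z.png

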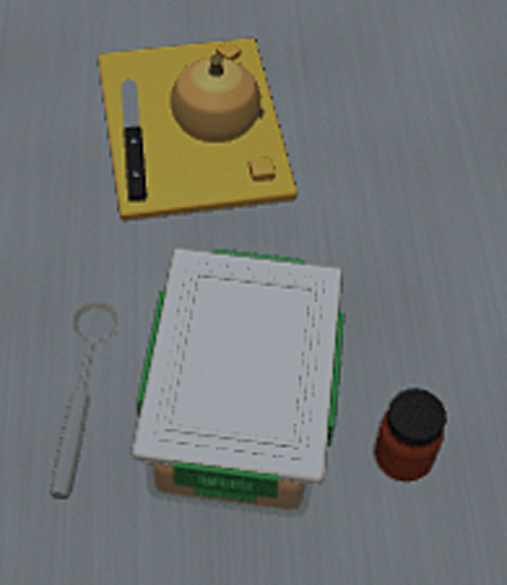

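```bash
python3 - <<'E'
from h import *
I=cv2.imread('pics/top22.png');hsv=cv2.cvtColor(I,cv2.COLOR_BGR2HSV);S=cv2.imread('pics/side22.png');hs=cv2.cvtColor(S,cv2.COLOR_BGR2HSV)
L=[(.082,.112,.112),(-.082,.112,.112),(-.082,-.112,.112),(.082,-.112,.112)]
for sg in(1,-1):
  for nm,H in(('top',hsv),('side',hs)):
    m=((H[...,0]>45)&(H[...,0]<85)&(H[...,1]>90)).astype(np.uint8)
    roi=np.zeros(m.shape,np.uint8)
    q=proj(nm,box2w([(x,sg*y,z) for x in(-.055,.055) for y in(.112,.18) for z in (.04,.16)],*BOX)); cv2.fillConvexPoly(roi,cv2.convexHull(q.astype(np.int32)),1)
    cv2.fillConvexPoly(roi,proj(nm,box2w(L,*BOX)).astype(np.int32),0); m*=roi
    out={}
    for a in(0,.1,.2,.3,.45,.6,.8):
        r=np.zeros(m.shape,np.uint8)
        for th in(0,.003):
          for w,t0,t1 in((.045,0,.035),(.027,.035,.042)):
            P=[(x,sg*(.114+t*np.sin(a)+th*np.cos(a)),.108-t*np.cos(a)+th*np.sin(a)) for x,t in((-w,t0),(w,t0),(w,t1),(-w,t1))]
            cv2.fillConvexPoly(r,proj(nm,box2w(P,*BOX)).round().astype(np.int32),1)
        cv2.fillConvexPoly(r,proj(nm,box2w(L,*BOX)).astype(np.int32),0)
        out[a]=(round(float((m&r).sum()/(m|r).sum()),2),int(r.sum()))
    print(sg,nm,int(m.sum()),out)
E
```

```text
1 top 125 {0: (0.74, 127), 0.1: (0.59, 211), 0.2: (0.45, 280), 0.3: (0.35, 355), 0.45: (0.27, 457), 0.6: (0.23, 545), 0.8: (0.19, 662)}
1 side 0 {0: (nan, 0), 0.1: (0.0, 4), 0.2: (0.0, 4), 0.3: (0.0, 4), 0.45: (0.0, 4), 0.6: (0.0, 4), 0.8: (0.0, 89)}
-1 top 70 {0: (0.61, 113), 0.1: (0.6, 114), 0.2: (0.59, 115), 0.3: (0.44, 119), 0.45: (0.29, 233), 0.6: (0.2, 341), 0.8: (0.15, 470)}
-1 side 409 {0: (0.86, 400), 0.1: (0.83, 475), 0.2: (0.75, 527), 0.3: (0.68, 582), 0.45: (0.61, 651), 0.6: (0.55, 717), 0.8: (0.51, 781)}<stdin>:18: RuntimeWarning: invalid value encountered in scalar divide
```

Both clips fit best at angle 0, and nothing else has moved. Handing in.

```bash
python3 -c "
from station import close_job
print(close_job())"
```

```text
the job is handed in; nothing more can be done
None
```

Both end clips are shut and stayed shut after the fingers let go. I handed the job in at about 13 s with the arm clear of everything. I folded each clip down with the closed fingertips, then pressed its tab in until it stopped hard, at about 15 N on the left and 10 N on the right.

- **Clips:** in the last top and side pictures both clips fit best at an angle of 0. An unsnapped clip would have sprung back to about 0.6. The left clip is hidden from the side camera, so its result rests on the top view and the earlier wrist view.
- **Box and other items:** the lid, squash, knife, jar and spoon showed no shift in either fixed camera, to within a pixel (about 2–3 mm).

**What disagreed:**
- **Fingertip position:** the fingertips were about 34 mm shorter than the reported TCP and `nose_length` imply. I confirmed this in the first side picture and corrected for it.
- **First press on the left:** with the tool upright it stalled at about 12 N, probably because the finger was bearing on the hinge. I backed off, leaned the tool outward and pressed again.
- **Box position:** the wrist camera placed it 1–5 mm off the top-camera fit, which did not affect the result.

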